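# Close the drying chamber's sloped port

## Task

Close the small drying chamber: pick up the square cover plate from the bench, turn it so that its three holes match the three studs of the chamber's sloped port, and slide it on until it lies flush on the port. Then swing the clamp by its knob, as far as it goes, so that its arm holds down the cover's edge, and let go. Leave the bottle and the beaker beside the cover where they stand.

Things in the scene. Friction and masses are not known exactly. Their poses are not given: they have to be found in the camera images.
- cover: Loose square port cover, aluminium, 116x116x10 mm, 0.25 to 0.45 kg, flat on the bench. Origin: centre of its underside; z up. Black grip bar in the middle on top. Three through holes, 14 mm wide: a lone one at x +45, y 0, a pair at x -37, y +26 and -26 mm; it fits the studs one way round only. Fully fitted, its origin and axes coincide with the port's.
- cover_bar (a point): Top centre of the cover's grip bar, 52 mm above the cover's underside on its z axis. The bar is upright, 44 mm along the cover's x and 24 mm along its y (hold it across these 24 mm), with parallel flat sides, and rises 42 mm from the plate's top; a low collar 52x32 mm round its foot ends 13 mm above the underside.
- lone_hole (a point): Centre of the cover's lone hole, at its underside: x +45, y 0, z 0 mm in the cover's frame.
- port: Port on the 30 degree slope of the fixed white wedge-shaped chamber (165 deep, 190 wide, 127 mm high, low side to the robot). Origin: centre of the square steel seat (116x116 mm, dark 52 mm opening), 97 mm above the bench, on which the cover's underside must lie. z: square to the seat along the studs, up and towards the robot; x: up the slope, away from the robot; y: level, left.
- lone_stud (a point): Foot of the port's lone upper stud, in the seat's plane: x +45, y 0 mm in the port's frame. The other two studs stand at x -37, y +26 and -26 mm. All are fixed steel, square to the seat, 10 mm thick, 24 mm long, the last 9 mm tapered to 4.4 mm.
- clamp (a joint): Angle of the steel swing clamp at the seat's right edge; axis parallel to the studs, grows anticlockwise seen from above the port. 0: arm turned outward; 0.63: arm straight up the slope (port +x); 2.2: its stop, arm along port +y, overlapping the cover's edge by about 32 mm. Light friction, about 2 N at the knob; stays where left.
- clamp_knob (a point): Top centre of the clamp's black round upright knob, 18 mm in diameter, parallel to the studs, 36 mm from the pivot axis; it spins freely on its pin, so it can be held while the arm swings. Its top is 56 mm above the seat's plane; it stands on the arm, whose top face is 21 mm above that plane.
- clamp_pivot (a point): Point on the clamp's turning axis at the underside of its arm: x 0, y -80, z +13 mm in the port's frame; it does not move. The arm is 18 mm wide, 8 mm thick and reaches 54 mm from the axis; it runs 3 mm above the top of a fully seated cover, so it passes only if the cover is home.
- bottle: Bystander: loose media bottle with a red cap, 55 mm wide and 103 mm high, standing behind the cover. Origin: centre of its underside.
- beaker: Bystander: loose, clear, empty beaker, 57 mm wide and 68 mm high, standing between the cover and the robot. Origin: centre of its underside.
Things that resemble listed ones, but are neither listed nor needed, are in the scene too. Several things have the shape of the cover; the one meant has the colours described above.

How it is judged:
By the outcome, as a careful person would: the job done as asked, in the order asked, and still so for the second after the job is handed in, with the robot touching nothing.
It also fails if it takes over 64 s, if anything falls off the work surface, if the arm or the gripper's body presses on something with over 40 N, if the wrist force passes 120 N, or if a joint passes its speed limit or range.

## Robot

A 7-joint arm with a two-finger parallel gripper is mounted at the origin on a cart in front of the work surface, level with it; the furniture and walls round the work are solid. World frame = base frame: x ahead of the robot, y to its left, z up, the work surface at z = 0. Lengths are in mm, angles in rad, forces in N, time in s.
With the tool pointing down it reaches from about 400 to 900 mm from the base axis. Payload 5.6 kg.
Tool frame: the origin (TCP) lies midway between the tips of the shut fingers; the grasp point (between the pads) lies 19 mm behind it; x points along the fingers, y is the direction in which the jaws open and shut, and the axes are right-handed (so a half turn about x gives the same grasp; the last joint's range is limited). The gripper opens to 92 mm and grips with 3 to 60 N. Pads are 20 mm wide; open, the fingers measure 128 mm over their backs; the gripper's body (75 mm by 189 mm) begins 69 mm behind the grasp point.
Start: joints at [-1.282, 0.468, -0.012, 1.603, 0.006, 1.071, -0.056], TCP at [211.777, 614.541, 194.592] pointing down, gripper open.
Joint ranges: [-2.53, 2.53], [-0.31, 2.02], [-1.57, 1.55], [0.28, 2.44], [-1.29, 4.43], [0.15, 1.84], [-2.92, 2.92]. Speed limits (rad/s): [2.57, 2.57, 3.14, 3.14, 3.14, 3.14, 3.14].

## Interface

Orientations are given as a rotation vector (axis times angle).
In Python, from cell import robot, grip, kin, viewer gives the robot as it stands. Calls block until the motion is done:
- robot.movep(position, orientation): joint-space move of the TCP to a pose.
- robot.servo_line(position, feed=150, rotation=None): straight line of the TCP; rotation=None keeps the orientation; feed is the mean speed in mm/s.
- robot.goto_joints(angles): joint-space move.
- grip(opening, newtons=None): opening from 0.0 (shut) to 1.0 (fully open); newtons is the grip in N (None keeps the last); returns when the fingers have stopped.
- robot.hold(seconds).
- kin.ik(position, orientation): joint angles nearest the present ones, or None.
- robot.observe(): the state.
- viewer.read_camera(name): name is "scene" or "top" or "wrist"; returns the picture (384x512x3 uint8, red, green, blue); there is no depth.
- viewer.camera_info(name): a dict with "camera_matrix" (3x3 intrinsics, pixels), "k1" (the pictures are not rectified: a ray, as slopes to the right and down, at radius r is drawn at 1 + k1 r^2 times it, then the intrinsics apply), "R" (3x3) and "t" (3): a world point X has camera coordinates R X + t. Camera axes: x right, y down, z forward; pixel columns grow to the right and rows downward; lengths in mm; the calibration is good to about 2 mm. A picture is of the moment at which its call begins: read the wrist's pose just before it. camera_info takes no time and is no camera call; for the wrist camera it gives the pose at the moment of the call.
A pose or a line that the arm cannot do raises robot.IKError and nothing moves.
- robot.job_done(): hands the job in, once; it reports no verdict.
Trained networks look in the newest picture that a camera, given by its name, has taken for a name from the list of things; names that differ only in an ending like _2 or _b are one class to them, and where a whole thing is asked for, a point or a joint stands for the part that bears it (a point fixed in the world has none). Each returns a list of dicts, best first, with "confidence" (0 to 1); they miss things now and then, are a little off and sometimes report something else, mostly with a low value. They report only what shows in the picture. A call takes as long as a camera call. They do not tell look-alikes from the thing itself.
- viewer.silhouettes(name, camera): "mask" (384x512 bool, what is visible of it).
- viewer.pinpoint(name, camera): "at" ([x, y, z] in mm, in the coordinates of the camera as it stood for that picture, good to about 4 mm: a listed point, or the origin of a listed thing).
The state is a dict: "t": time; "joints": joint angles; "joint_velocities": joint speeds; "joint_torque": joint torques, N m; "tcp_pos": TCP position; "tcp_rot": TCP orientation; "contact_force": force on the tool from outside, world axes, zero at the start; "wrist_torque": the same for the moment, N m; "grip_width": opening from 0.0 (shut) to 1.0 (fully open).
Only numpy, scipy, OpenCV 4.12 (cv2) and the standard library are available. Lean on these libraries where they do the work, as an engineer would, in place of code of your own. Each camera call takes 0.05 s, during which the arm holds its last target.

## Working session

There is one attempt and no reset: what is moved stays moved. The work goes in short steps, each a Python script; the robot and the scene stay as the last script left them, time stands still between calls to the robot, and variables do not carry over. Pictures are saved under pics/ and viewed, and the job is handed in when it is done.

```bash
ls -la; mkdir -p pics; python3 - <<'E'
from cell import robot, grip, kin, viewer
import cv2
for n in ("scene","top","wrist"):
    im=viewer.read_camera(n); cv2.imwrite(f"pics/a_{n}.png",im[:,:,::-1])
    i=viewer.camera_info(n); print(n,i)
    cv2.imwrite(f"pics/a_{n}_big.png",cv2.resize(im[:,:,::-1],(768,576)))
print(robot.observe())
E
```

```text
total 12
drwxr-xr-x  3 agent agent 4096 Dec  7 15:47 .
drwxr-xr-x 23 root  root  4096 Dec  7 15:47 ..
drwxr-xr-x  2 agent agent 4096 Dec  7 15:47 pics
scene {'camera_matrix': array([[435.38442582,   0.        , 261.84302022],
       [  0.        , 435.38442582, 188.40144824],
       [  0.        ,   0.        ,   1.        ]]), 'k1': -0.01011833034236728, 'R': array([[ 0.71256507, -0.70157516, -0.00658168],
       [-0.32498192, -0.32172975, -0.8893125 ],
       [ 0.62180203,  0.63583195, -0.45725262]]), 't': array([-581.43381281,  157.38331596,  921.04786234])}
top {'camera_matrix': array([[373.3679745 ,   0.        , 253.79152539],
       [  0.        , 373.3679745 , 190.09565009],
       [  0.        ,   0.        ,   1.        ]]), 'k1': -0.07053428080409907, 'R': array([[-5.23444536e-02, -9.98629085e-01, -8.95882640e-05],
       [-9.78249334e-01,  5.12942533e-02, -2.00990398e-01],
       [ 2.00719452e-01, -1.04330929e-02, -9.79593207e-01]]), 't': array([-294.00684275,  552.00535483,  867.47854168])}
wrist {'camera_matrix': array([[336.09487822,   0.        , 253.31107977],
      
[... 326 characters left out ...]
98353 ])}
{'t': 0.15, 'joints': array([-1.28197216,  0.46816784, -0.01165163,  1.60338337,  0.00597589,
        1.07140418, -0.05631234]), 'joint_velocities': array([-0.00037984, -0.00136971,  0.00154893, -0.00312149, -0.00079211,
        0.00149142,  0.00101987]), 'joint_torque': array([ 5.13788455e-04, -5.20955157e+01, -1.24193219e-02, -2.43979812e+01,
       -5.66973933e-02,  1.52659795e-02,  1.06296925e-04]), 'tcp_pos': array([211.62399738, 614.0949014 , 193.8756623 ]), 'tcp_rot': array([ 0.25940006,  1.55522204, -0.2614785 ]), 'contact_force': array([-0.10342944,  0.11191353, -0.73698677]), 'wrist_torque': array([ 0.05099195, -0.00033243,  0.00673886]), 'grip_width': 0.9997484061117422}
```

View pics/a_scene_big.png

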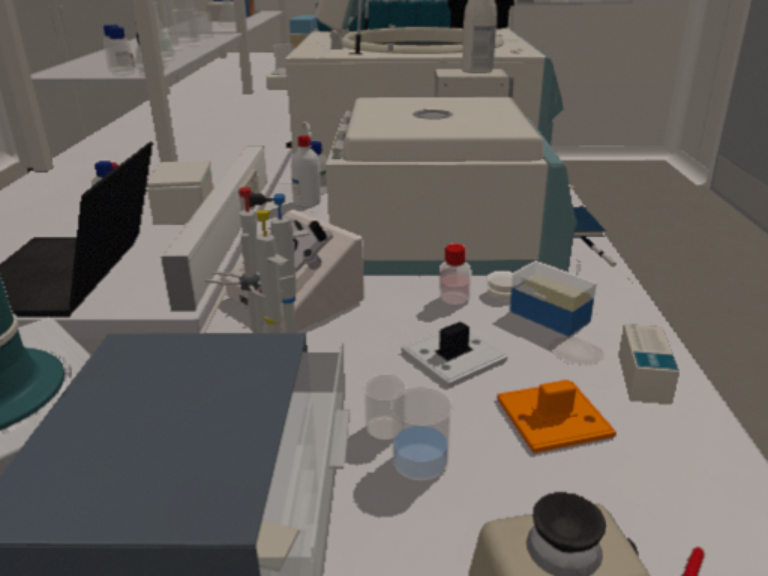

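View pics/a_top_big.png

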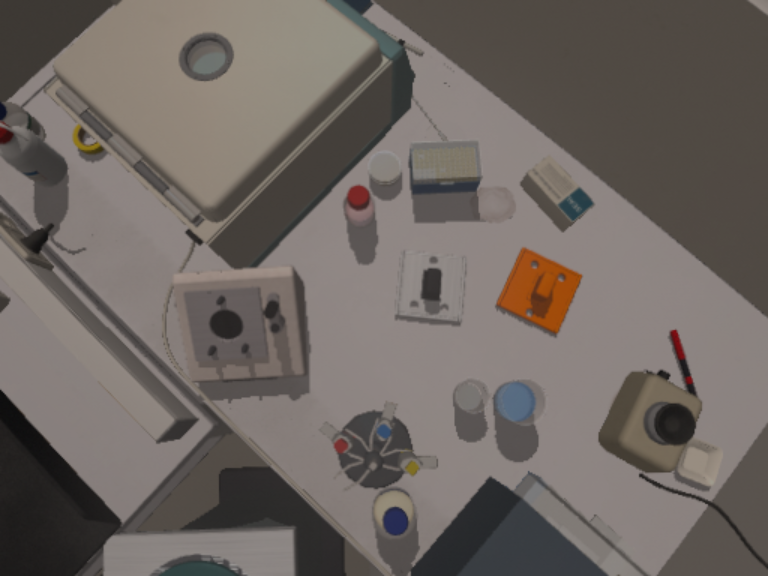

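View pics/a_wrist_big.png

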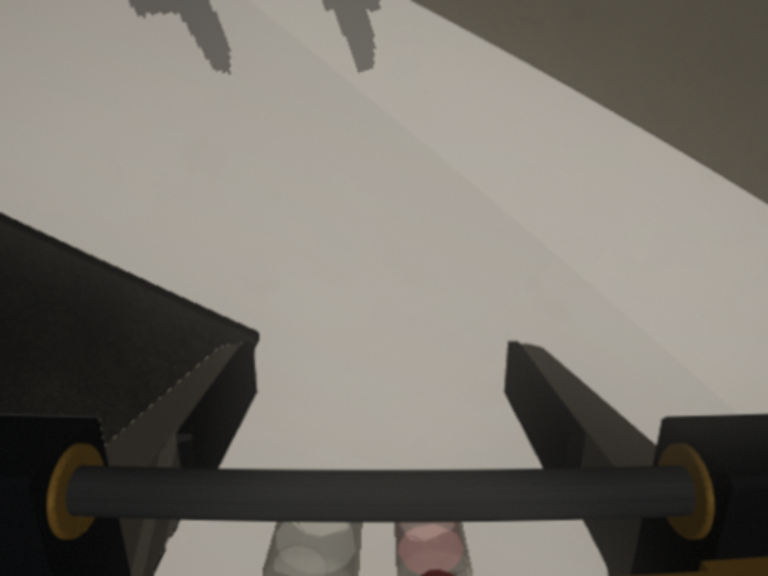

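Scene picture: metal cover with black bar at (455,345), orange look-alike at (555,405), bottle (455,275), empty beaker (385,405) beside one with blue liquid (420,435), and the chamber at (310,260). Top picture: cover (432,285), orange (540,290), port (225,325), clamp knob about (272,308).

Candidates for the cover are the metal plate with black bar (top 432,285) and the all-orange plate (top 540,290). I choose the metal one.

```bash
cat > h.py <<'E'
from cell import robot, grip, kin, viewer
import numpy as np, cv2
from scipy.spatial.transform import Rotation as Rn
def w(n,p,i=None):
    i=i or viewer.camera_info(n); return np.array(i["R"]).T@(np.array(p)-np.array(i["t"]))
def proj(n,X,i=None):
    i=i or viewer.camera_info(n); c=np.array(X)@np.array(i["R"]).T+i["t"]
    s=c[...,:2]/c[...,2:]; r2=(s**2).sum(-1,keepdims=True); s=s*(1+i["k1"]*r2)
    K=i["camera_matrix"]; return s*np.array([K[0,0],K[1,1]])+np.array([K[0,2],K[1,2]])
E
python3 - <<'E'
from h import *
for cam in ("top","scene"):
    viewer.read_camera(cam)
    for n in ("cover","cover_bar","lone_hole","port","lone_stud","clamp_knob","clamp_pivot","bottle","beaker"):
        for d in viewer.pinpoint(n,cam)[:4]:
            print(cam,n,round(d["confidence"],2),w(cam,d["at"]).round(0))
a=cv2.imread("pics/a_top.png");
cv2.imwrite("pics/b1.png",cv2.resize(a[155:265,100:320],None,fx=3.6,fy=3.6,interpolation=cv2.INTER_CUBIC))
a=cv2.imread("pics/a_scene.png");
cv2.imwrite("pics/b2.png",cv2.resize(a[110:310,130:370],None,fx=3.,fy=3.,interpolation=cv2.INTER_CUBIC))
print(robot.observe()["t"])
E
```

```text
top cover 0.83 [ 524. -601.    2.]
top cover 0.81 [ 543. -409.   -1.]
top cover_bar 0.96 [ 527. -595.   52.]
top cover_bar 0.79 [ 539. -411.   50.]
top lone_hole 0.91 [ 485. -575.    3.]
top lone_hole 0.82 [ 587. -418.   -2.]
top port 0.9 [481. -77.  95.]
top port 0.21 [ 481. -162.  163.]
top lone_stud 0.84 [518. -81. 120.]
top clamp_knob 0.7 [ 485. -157.  162.]
top clamp_pivot 0.62 [ 473. -161.  109.]
top bottle 0.67 [ 677. -292.   -1.]
top bottle 0.46 [ 540. -409.   51.]
top beaker 0.74 [ 350. -456.    3.]
scene cover 0.81 [ 527. -597.    8.]
scene cover_bar 0.66 [ 540. -411.   55.]
scene cover_bar 0.55 [ 528. -600.   52.]
scene cover_bar 0.31 [520. -74. 121.]
scene lone_hole 0.87 [ 586. -419.    1.]
scene lone_hole 0.64 [ 483. -577.   -2.]
scene port 0.85 [478. -74. 101.]
scene lone_stud 0.72 [517. -76. 119.]
scene lone_stud 0.18 [ 483. -155.  166.]
scene clamp_knob 0.64 [ 480. -153.  167.]
scene clamp_pivot 0.83 [ 472. -159.  110.]
scene clamp_pivot 0.59 [ 347. -456.    2.]
scene bottle 0.72 [ 679. -292.   -1.]
scene bottle 0.33 [ 474. -157.  107.]
scene beaker 0.83 [ 350. -455.    2.]
1.15
```

View pics/b1.png

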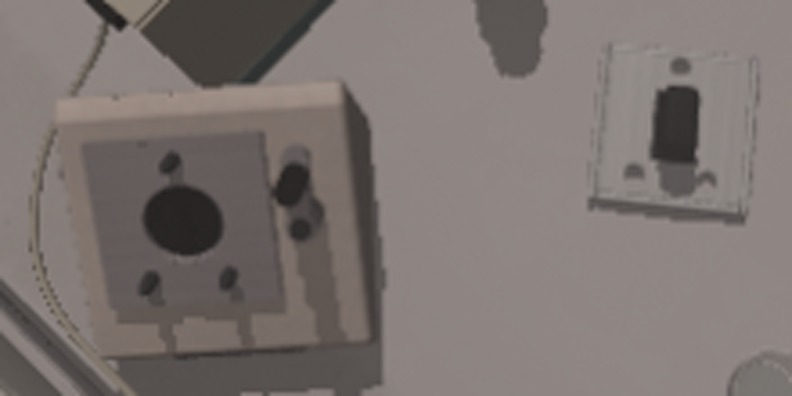

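View pics/b2.png

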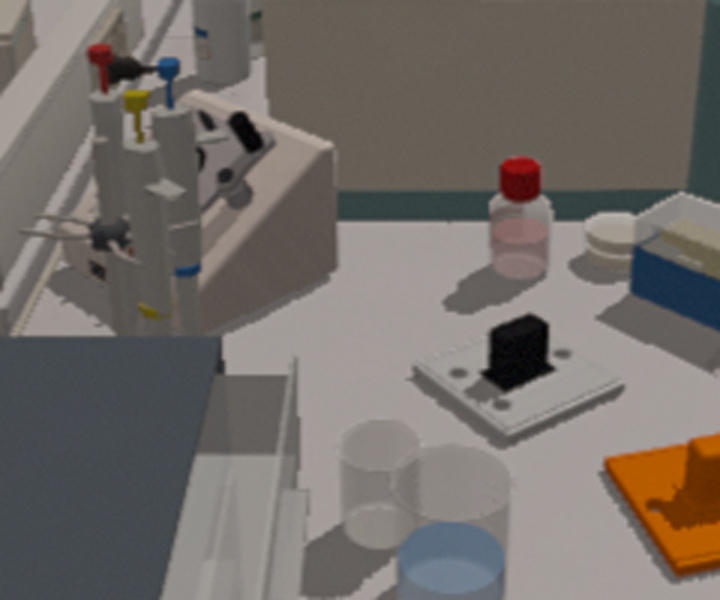

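Top crop: port with three studs at (170,160), (150,283), (228,280), clamp arm up the slope with knob at (293,185). The metal cover has its lone hole up at (680,65) and the pair at (634,172), (706,180), black bar at (677,125). Scene crop confirms an aluminium plate with a black bar. Next I check reach and the wrist camera mounting.

```bash
cat >> h.py <<'E'
def frame(x,y):  # tool x (fingers), tool y -> rotvec
    x=np.array(x,float);x/=np.linalg.norm(x);y=np.array(y,float);y-=x*(x@y);y/=np.linalg.norm(y)
    return Rn.from_matrix(np.column_stack([x,y,np.cross(x,y)]))
def Rz(a): return Rn.from_euler('z',a).as_matrix()
# port rotation (columns = port axes in world), yaw psi
def Rport(psi): 
    c,s=np.cos(np.pi/6),np.sin(np.pi/6)
    return Rz(psi)@np.array([[c,0,-s],[0,1,0],[s,0,c]])
E
python3 - <<'E'
from h import *
o=robot.observe(); i=viewer.camera_info("wrist"); T=Rn.from_rotvec(o["tcp_rot"]).as_matrix()
C=-np.array(i["R"]).T@i["t"]; print("tool axes",T.round(2)); print("cam pos in tool",(T.T@(C-o["tcp_pos"])).round(1)); print("cam axes in tool (cols x,y,z)",(T.T@np.array(i["R"]).T).round(3))
lim=np.array([[-2.53, 2.53], [-0.31, 2.02], [-1.57, 1.55], [0.28, 2.44], [-1.29, 4.43], [0.15, 1.84], [-2.92, 2.92]])
def chk(l,p,R):
    q=kin.ik(p,R.as_rotvec())
    if q is None: print(l,"None");return
    q=np.array(q);m=np.minimum(q-lim[:,0],lim[:,1]-q); print(l,q.round(2),"margin",m.min().round(2),m.argmin())
for s in (1,-1):
    c=Rz(-.12); RT=frame([0,0,-1],s*c[:,1])
    chk(f"cover{s}",[541,-410,30],RT); chk(f"cover hi{s}",[541,-410,250],RT)
    P=Rport(-.04); O=np.array([480,-76,97])
    RT=frame(-P[:,2],s*P[:,1])
    for h in (25,60,120): chk(f"port{s} {h}",O+P[:,2]*h,RT)
    for a in (.77,1.5,2.2):
        k=O+P@np.array([36*np.cos(a-.63),-80+36*np.sin(a-.63),30])
        chk(f"knob jawY{s} {a}",k,RT)
        chk(f"knob jawX{s} {a}",k,frame(-P[:,2],s*P[:,0]))
for u,v in ((375,450),(395,515),(500,490),(470,397)):
    # bench point
    K=np.array(viewer.camera_info("top")["camera_matrix"]); i=viewer.camera_info("top")
    d=np.array([(u*2/3-K[0,2])/K[0,0],(v*2/3-K[1,2])/K[1,1],1]); d=np.array(i["R"]).T@d; C=-np.array(i["R"]).T@i["t"]
    for z in (0,150,250): print((u,v),(C+d*(z-C[2])/d[2]).round(0))
print(C)
E
```

```text
tool axes [[ 0.    0.33  0.95]
 [-0.    0.95 -0.33]
 [-1.   -0.    0.  ]]
cam pos in tool [-190.5   -1.1  -74.5]
cam axes in tool (cols x,y,z) [[ 0.    -0.266  0.964]
 [ 1.    -0.    -0.   ]
 [ 0.     0.964  0.266]]
cover1 [ 0.17  0.78  0.64  1.66 -0.57  0.89  2.49] margin 0.43 6
cover hi1 [-0.08  0.68  1.1   1.51 -0.61  1.33  2.53] margin 0.39 6
port1 25 None
port1 60 None
port1 120 None
knob jawY1 0.77 [ 0.74  0.16 -0.43  2.35 -0.5   0.16  2.33] margin 0.01 5
knob jawX1 0.77 [-0.07  0.12  0.44  2.4  -1.    0.24  1.24] margin 0.04 3
knob jawY1 1.5 [ 0.29  0.11 -0.01  2.42 -0.84  0.16  2.61] margin 0.01 5
knob jawX1 1.5 [ 0.08  0.1   0.21  2.43 -0.95  0.17  1.15] margin 0.01 3
knob jawY1 2.2 None
knob jawX1 2.2 None
cover-1 [ 0.07  0.85  0.81  1.67 -0.73  0.95 -0.54] margin 0.56 4
cover hi-1 [ 0.13  0.53  0.7   1.5  -0.35  1.24 -0.81] margin 0.6 5
port-1 25 None
port-1 60 None
port-1 120 None
knob jawY-1 0.77 [-0.28  0.12  0.66  2.41 -1.07  0.27 -0.26] margin 0.03 3
knob jawX-1 0.77 [ 1.31  0.3  -1.06  2.33  0.64  0.19  2.83] margin 0.04 5
knob jawY-1 1.5 [ 0.08  0.1   0.21  2.43 -0.95  0.17 -0.43] margin 0.01 3
knob jawX-1 1.5 [ 1.26  0.27 -1.06  2.37  0.77  0.17  2.66] margin 0.02 5
knob jawY-1 2.2 None
knob jawX-1 2.2 None
(375, 450) [ 270. -299.    0.]
(375, 450) [ 283. -301.  150.]
(375, 450) [ 291. -303.  250.]
(395, 515) [ 168. -326.    0.]
(395, 515) [ 196. -324.  150.]
(395, 515) [ 215. -323.  250.]
(500, 490) [ 197. -499.    0.]
(500, 490) [ 221. -470.  150.]
(500, 490) [ 237. -451.  250.]
(470, 397) [ 348. -463.    0.]
(470, 397) [ 348. -440.  150.]
(470, 397) [ 348. -424.  250.]
[ 350.48942558 -312.86800276  960.69752317]
```

The port pose sits near the joint limits from this IK seed. With no FK available, I'll fit a kinematic model to `kin.ik` samples so I can use the arm's redundancy.

```bash
cat > fitkin.py <<'E'
from h import *
import time, itertools, pickle
from scipy.optimize import least_squares
rng=np.random.default_rng(0); S=[]
o=robot.observe(); S.append((o["tcp_pos"],o["tcp_rot"],o["joints"]))
t=time.time(); n=0
while len(S)<160 and time.time()-t<200:
    n+=1
    r=rng.uniform(380,750);a=rng.uniform(-1.5,1.5); p=np.array([r*np.cos(a),r*np.sin(a),rng.uniform(30,450)])
    x=np.array([rng.normal(0,.4),rng.normal(0,.4),-1]); y=rng.normal(size=3); R=frame(x,y).as_rotvec()
    q=kin.ik(p,R)
    if q is not None: S.append((p,R,np.array(q)))
print(len(S),n,time.time()-t, robot.observe()["t"])
pickle.dump(S,open("samples.pkl","wb"))
E
python3 fitkin.py
cat > fit2.py <<'E'
import numpy as np,pickle,itertools
from scipy.optimize import least_squares
from scipy.spatial.transform import Rotation as Rn
S=pickle.load(open("samples.pkl","rb")); P=np.array([s[0] for s in S])/1000; RT=Rn.from_rotvec([s[1] for s in S]); Q=np.array([s[2] for s in S])
def fk(th,Q):
    # chain: for each joint: Trans(3) * Rot(rv 3) * Rz(q); then trans+rot
    n=len(Q); R=Rn.identity(n); p=np.zeros((n,3)); th=th.reshape(8,6)
    for k in range(8):
        p=p+R.apply(th[k,:3]); R=R*Rn.from_rotvec(np.tile(th[k,3:],(n,1)))
        if k<7: R=R*Rn.from_rotvec(np.outer(Q[:,k],[0,0,1]))
    return p,R
def res(th,Q=Q,P=P,RT=RT):
    p,R=fk(th,Q); return np.concatenate([((p-P)).ravel(),.3*(RT.inv()*R).as_rotvec().ravel(), 1e-5*th])
best=None
up=[0,0,0]
for sg in itertools.product((1,-1),repeat=3):
    dirs=[np.array([0,0,-1.]),np.array([0,1.,0]),np.array([0,0,sg[0]]),np.array([0,1.,0]),np.array([0,0,sg[1]]),np.array([0,1.,0]),np.array([0,0,sg[2]])]
    def rot_to(d):
        if d[1]: return Rn.from_euler('x',-90,degrees=True)
        return Rn.identity() if d[2]>0 else Rn.from_euler('x',180,degrees=True)
    heights=[0,.3,.15,.25,.2,.2,.1,.2]; th=[];prev=Rn.identity()
    for k in range(7):
        cur=rot_to(dirs[k]); th+=list(prev.inv().apply([0,0,heights[k]]))+list((prev.inv()*cur).as_rotvec()); prev=cur
    for roll in (0,np.pi/2,np.pi,-np.pi/2):
        Rt=Rn.from_matrix(np.array([[0,0,1],[0,1,0],[-1,0,0]]).T); # tool x -> up
        T=Rn.from_euler('z',roll)*Rt
        t=np.array(th+list(prev.inv().apply([0,0,.2]))+list((prev.inv()*T).as_rotvec()))
        c=np.sum(res(t)**2)
        if best is None or c<best[0]: best=(c,t,sg,roll)
        if roll is None: pass
print(best[0],best[2:])
c=[]
r=least_squares(res,best[1],loss='soft_l1',f_scale=.01,max_nfev=400)
p,R=fk(r.x,Q); print(r.cost,np.linalg.norm(p-P,axis=1).max()*1e3,np.median(np.linalg.norm(p-P,axis=1))*1e3,np.abs((RT.inv()*R).magnitude()).max())
print(r.x.reshape(8,6).round(4)); np.save("kin.npy",r.x)
E
python3 fit2.py
```

```text
160 182 6.337844133377075 1.15
2.3455643589098742 ((-1, -1, -1), 1.5707963267948966)
1.4444318104267497e-09 8.712741194448137e-06 8.448718037980068e-06 6.45396014496247e-08
[[ 0.0000e+00 -0.0000e+00  7.5600e-02  3.1416e+00 -1.1800e-02  0.0000e+00]
 [ 1.0000e-04  1.2800e-02 -2.3040e-01  1.5708e+00 -8.1000e-03 -3.7000e-03]
 [-7.0000e-04 -2.3370e-01 -1.6100e-02 -1.5708e+00  7.0000e-03  2.6000e-03]
 [ 0.0000e+00  1.0000e-03 -2.8690e-01  1.5708e+00 -1.0300e-02  7.0000e-04]
 [-1.7000e-03 -2.3710e-01 -3.2000e-03 -1.5707e+00  1.2500e-02  1.5000e-03]
 [-0.0000e+00 -1.6000e-03 -2.3540e-01  1.5705e+00 -3.1200e-02  1.7200e-02]
 [-4.6000e-03 -1.4820e-01 -2.0000e-03 -1.5567e+00  2.3070e-01  1.8270e-01]
 [ 0.0000e+00  0.0000e+00 -2.0160e-01 -1.0130e+00  1.3224e+00  1.0130e+00]]
```

```bash
cat > kn.py <<'E'
import numpy as np
from scipy.spatial.transform import Rotation as Rn
from scipy.optimize import least_squares
TH=np.load("kin.npy").reshape(8,6)
LIM=np.array([[-2.53, 2.53], [-0.31, 2.02], [-1.57, 1.55], [0.28, 2.44], [-1.29, 4.43], [0.15, 1.84], [-2.92, 2.92]])
_M=[Rn.from_rotvec(t[3:]).as_matrix() for t in TH]
def fk(q,allp=False):
    R=np.eye(3);p=np.zeros(3);pts=[]
    for k in range(8):
        p=p+R@TH[k,:3]; R=R@_M[k]; pts.append(p*1e3)
        if k<7:
            c,s=np.cos(q[k]),np.sin(q[k]); R=R@np.array([[c,-s,0],[s,c,0],[0,0,1.]])
    return (p*1e3,R,pts) if allp else (p*1e3,R)
def ik(p,R,seed,w=1e-3,ref=None):
    """pose solution, soft pull towards ref (default: mid-range)"""
    R=np.asarray(R); ref=LIM.mean(1) if ref is None else np.asarray(ref); m=.03
    def f(q):
        a,B=fk(q); return np.r_[(a-p)/300,Rn.from_matrix(R.T@B).as_rotvec(),w*(q-ref)]
    s=least_squares(f,np.clip(seed,LIM[:,0]+m+.001,LIM[:,1]-m-.001),bounds=(LIM[:,0]+m,LIM[:,1]-m))
    a,B=fk(s.x); e=np.linalg.norm(a-p); er=Rn.from_matrix(R.T@B).magnitude()
    if e>5 or er>.02: return None
    # polish without pull (min-norm)
    q=s.x.copy()
    for _ in range(8):
        a,B=fk(q); r=np.r_[(p-a)/300,B@Rn.from_matrix(B.T@R).as_rotvec()]
        J=jac(q); q=q+np.linalg.pinv(J)@r
    a,B=fk(q)
    if np.linalg.norm(a-p)>.05 or margin(q)<0: return None
    return q
def jac(q):
    a,B=fk(q);J=np.zeros((6,7));h=1e-5
    for k in range(7):
        d=q.copy();d[k]+=h;a2,B2=fk(d);J[:3,k]=(a2-a)/300/h;J[3:,k]=Rn.from_matrix(B2@B.T).as_rotvec()/h
    return J
def margin(q): return np.minimum(q-LIM[:,0],LIM[:,1]-q).min()
E
cat > t1.py <<'E'
from h import *
import kn
rng=np.random.default_rng(1)
P=Rport(-.04); O=np.array([480,-76,97])
def sols(p,R,n=40):
    out=[]
    for _ in range(n):
        q=kn.ik(p,R,rng.uniform(kn.LIM[:,0]+.05,kn.LIM[:,1]-.05),w=3e-3)
        if q is not None and not any(np.abs(q-b).max()<.15 for b in out): out.append(q)
    return sorted(out,key=lambda q:-kn.margin(q))[:3]
for beta in (0,15,25,35):  # degrees of tool tilt back toward vertical
  b=np.radians(beta)
  ax=-P[:,2]*np.cos(b)-P[:,0]*np.sin(b)   # lean
  for s in (1,-1):
    R=frame(ax,s*P[:,1]).as_matrix(); c=Rz(-.12); Rc=frame([-np.sin(b)*c[0,0],-np.sin(b)*c[1,0],-np.cos(b)],s*c[:,1]).as_matrix()
    for h in (30,130):
        # grasp point at O+P z*h ; TCP 19 further
        g=O+P[:,2]*(h+12)
        for q in sols(g+19*ax,R): print("port",beta,s,h,q.round(2),kn.margin(q).round(2),"elbow",kn.fk(q,True)[2][3].round(0), kn.fk(q,True)[2][5].round(0))
    for q in sols(np.array([541,-410,40])+19*Rc[:,0],Rc)[:2]: print("  cover",beta,s,q.round(2),kn.margin(q).round(2),"elbow",kn.fk(q,True)[2][3].round(0), kn.fk(q,True)[2][5].round(0))
E
time python3 t1.py
```

```text
port 0 1 30 [ 1.41  0.71 -1.54  2.43  1.57  0.68  0.28] 0.01 elbow [  27. -340.  701.] [292. -68. 419.]
  cover 0 1 [ 1.16  0.93 -0.88  1.59  0.81  1.02  1.49] 0.69 elbow [ 139. -394.  619.] [ 541. -408.  371.]
port 0 -1 30 [ 1.41  0.71 -1.54  2.43  1.57  0.68 -2.86] 0.01 elbow [  27. -340.  701.] [292. -68. 419.]
  cover 0 -1 [ 0.68  0.72 -0.11  1.63  0.1   0.8  -1.17] 0.65 elbow [ 248. -237.  699.] [ 542. -408.  371.]
port 15 1 30 [ 1.27  0.64 -1.43  2.25  1.04  0.78  0.72] 0.14 elbow [  65. -305.  724.] [372. -70. 453.]
port 15 1 130 [-0.28 -0.12  0.37  2.33  0.05  0.67  1.59] 0.11 elbow [-54. -47. 823.] [324. -68. 540.]
  cover 15 1 [ 0.98  0.99 -0.75  1.38  0.71  1.32  1.55] 0.52 elbow [ 218. -377.  593.] [ 626. -418.  360.]
port 15 -1 30 [ 0.14  0.16 -0.04  2.3  -0.02  0.42 -1.49] 0.14 elbow [ 78. -41. 820.] [374. -70. 453.]
port 15 -1 130 [ 0.11 -0.09  0.01  2.31 -0.03  0.66 -1.48] 0.13 elbow [-51. -25. 824.] [324. -68. 540.]
  cover 15 -1 [ 0.58  0.84 -0.06  1.41  0.16  1.14 -1.24] 0.7 elbow [ 306. -237.  655.] [ 627. -418.  359.]
port 25 1 30 [ 1.14  0.65 -1.33  2.12  0.84  
[... 667 characters left out ...]
615.] [ 681. -425.  340.]
port 35 1 30 [ 0.98  0.63 -1.15  2.    0.65  1.06  1.03] 0.42 elbow [ 147. -271.  726.] [487. -75. 463.]
port 35 1 130 [ 0.35  0.13 -0.27  2.06  0.04  1.04  1.58] 0.38 elbow [ 53. -51. 822.] [438. -72. 550.]
  cover 35 1 [ 0.79  1.14 -0.64  1.07  0.68  1.72  1.62] 0.12 elbow [ 313. -357.  521.] [ 730. -431.  311.]
port 35 -1 30 [ 0.1   0.32 -0.02  2.05  0.01  0.86 -1.53] 0.39 elbow [159. -46. 801.] [488. -74. 463.]
port 35 -1 130 [ 0.09  0.11  0.01  2.08  0.    1.04 -1.52] 0.36 elbow [ 55. -35. 823.] [438. -72. 550.]
  cover 35 -1 [ 0.51  1.05 -0.04  1.1   0.24  1.58 -1.27] 0.26 elbow [ 378. -248.  567.] [ 730. -431.  311.]
real	2m14.596s
user	2m14.870s
sys	0m0.144s
```

```bash
cat >> h.py <<'E'
def ray(n,u,v,i=None):
    i=i or viewer.camera_info(n);K=np.array(i["camera_matrix"])
    d=cv2.undistortPoints(np.array([[[u,v]]],float),K,np.array([i["k1"],0,0,0,0.]))[0,0]
    R=np.array(i["R"]); return -R.T@np.array(i["t"]), R.T@np.array([d[0],d[1],1])
def onplane(n,u,v,z,i=None):
    C,d=ray(n,u,v,i); return C+d*(z-C[2])/d[2]
E
python3 - <<'E'
from h import *
import kn
for uv in ((330,268),(540,272)):
    b=onplane("scene",uv[0]/1.5,uv[1]/1.5,0); print("box bottom",b.round())
    for top in ((uv[0],160),(uv[0],100)):
        C,d=ray("scene",top[0]/1.5,top[1]/1.5); k=((b-C)[:2]@d[:2])/(d[:2]@d[:2]); print(" top z",(C+k*d).round())
for uv,nm in (((240,335),"rack-ish"),):
    pass
for uv in ((245,190),(262,215),(280,200)):  # pipette tops, on rack axis ~(270,-299)
    C,d=ray("scene",uv[0]/1.5,uv[1]/1.5); k=((np.array([275,-300])-C[:2])@d[:2])/(d[:2]@d[:2]); print("pipette",(C+k*d).round())
b=np.radians(20); c=Rz(-.12); ax=np.array([-np.sin(b)*c[0,0],-np.sin(b)*c[1,0],-np.cos(b)])
Rc=frame(ax,c[:,1]).as_matrix()
q0=robot.observe()["joints"]
seed=[.55,.85,-.05,1.4,.18,1.2,1.9]
for h in (40,130):
    q=kn.ik(np.array([541,-410,h])+19*ax,Rc,seed,ref=seed,w=1e-2); print(h,q.round(3),kn.margin(q).round(2))
mid=(np.array(q0)+q)/2; mid[0]=-.4; mid[1]=.1;mid[3]=1.6
for A,B in ((q0,mid),(mid,q)):
    for s in np.linspace(0,1,6):
        x=kn.fk(A+(B-A)*s,True); print(x[0].round(),x[2][5].round(),x[1][:,0].round(2))
E
```

```text
box bottom [608. -36.   0.]
 top z [617. -43. 216.]
 top z [621. -47. 323.]
box bottom [ 881. -337.    0.]
 top z [ 870. -320.  220.]
 top z [ 864. -312.  324.]
pipette [ 279. -302.  306.]
pipette [ 293. -311.  273.]
pipette [ 311. -325.  291.]
40 [ 0.555  0.883 -0.038  1.337  0.174  1.25   1.894] 0.59
130 [ 0.556  0.785 -0.041  1.303  0.166  1.381  1.915] 0.46
[212. 615. 195.] [210. 615. 544.] [ 0. -0. -1.]
[318. 563. 242.] [305. 552. 592.] [ 0.03  0.03 -1.  ]
[410. 490. 289.] [382. 473. 637.] [ 0.07  0.05 -1.  ]
[484. 401. 335.] [439. 382. 681.] [ 0.12  0.06 -0.99]
[537. 299. 379.] [474. 284. 723.] [ 0.18  0.05 -0.98]
[567. 189. 423.] [487. 185. 763.] [ 0.23  0.02 -0.97]
[567. 189. 423.] [487. 185. 763.] [ 0.23  0.02 -0.97]
[620.  80. 369.] [575. 104. 715.] [ 0.13 -0.06 -0.99]
[646. -43. 310.] [644.  -5. 658.] [ 0.01 -0.1  -0.99]
[ 640. -171.  247.] [ 683. -135.  593.] [-0.12 -0.1  -0.99]
[ 603. -296.  181.] [ 688. -278.  520.] [-0.24 -0.05 -0.97]
[ 535. -409.  112.] [ 654. -422.  441.] [-0.34  0.04 -0.94]
```

```bash
cat > mv1.py <<'E'
from h import *
import kn,sys
b=np.radians(20); c=Rz(-.12); ax=np.array([-np.sin(b)*c[0,0],-np.sin(b)*c[1,0],-np.cos(b)])
Rc=frame(ax,c[:,1]).as_matrix(); dn=lambda yaw:frame([0,0,-1],Rz(yaw)[:,1]).as_matrix()
q0=robot.observe()["joints"]
seed=np.array([.55,.785,-.04,1.3,.17,1.38,1.9])
Q=[q0]
for p,R,sd in (((380,250,420),frame([0,0,-1],[.33,.95,0]).as_matrix(),[-.55,.1,0,1.7,0,1.2,.7]),((460,-150,420),dn(0),[.3,.15,0,1.7,0,1.2,1.7]),((541-.34*19,-410,130-18),Rc,seed)):
    q=kn.ik(np.array(p,float),R,sd,ref=sd,w=1e-2); print(q); Q.append(q)
for A,B in zip(Q,Q[1:]):
    for s in np.linspace(0,1,5): x=kn.fk(A+(B-A)*s,True); print(x[0].round(),x[2][5].round(),x[2][3].round())
if len(sys.argv)>1:
    for q in Q[1:]: robot.goto_joints(q); print(robot.observe()["t"])
    o=robot.observe(); print(o["tcp_pos"],o["joints"]-Q[-1],o["contact_force"])
    im=viewer.read_camera("wrist"); cv2.imwrite("pics/c1.png",cv2.resize(im[:,:,::-1],(768,576)))
E
python3 mv1.py
```

```text
[-5.95333870e-01 -2.63385905e-02 -5.85131185e-02  1.71707253e+00
 -1.55118434e-03  1.45081381e+00  5.82826748e-01]
[ 2.76066080e-01  2.78267180e-02 -3.08496706e-02  1.66289921e+00
  8.64455246e-04  1.45087998e+00  1.81592126e+00]
[ 0.55824018  0.78579835 -0.04306496  1.30170753  0.1679815   1.38112198
  1.91467999]
[212. 615. 195.] [210. 615. 544.] [ 95. 216. 771.]
[290. 537. 260.] [289. 537. 610.] [105. 144. 796.]
[345. 446. 320.] [345. 446. 670.] [ 91.  74. 814.]
[375. 348. 374.] [375. 348. 723.] [ 57.  14. 824.]
[380. 250. 420.] [379. 252. 770.] [  5. -32. 826.]
[380. 250. 420.] [379. 252. 770.] [  5. -32. 826.]
[433. 162. 420.] [432. 163. 770.] [  5. -30. 827.]
[465.  62. 420.] [465.  64. 770.] [  5. -29. 827.]
[475. -43. 420.] [475. -41. 770.] [  6. -30. 827.]
[ 460. -150.  420.] [ 460. -148.  770.] [  6. -33. 826.]
[ 460. -150.  420.] [ 460. -148.  770.] [  6. -33. 826.]
[ 502. -214.  363.] [ 534. -209.  712.] [ 95. -66. 814.]
[ 531. -281.  292.] [ 593. -278.  636.] [ 176. -111.  784.]
[ 542. -348.  208.] [ 634. -351.  545.] [ 244. -163.  737.]
[ 535. -410.  112.] [ 654. -423.  441.] [ 297. -220.  674.]
```

```bash
python3 mv1.py go | tail -5
```

```text
2.8333
4.3417
5.875
[ 535.93337689 -409.3680866   113.74009347] [-1.00364494e-03 -2.29213868e-03 -8.43282678e-04 -7.01140076e-04
 -2.47499558e-04  1.92307404e-04 -7.44666563e-05] [ 0.70181026 -0.40296083 -0.09649098]
```

View pics/c1.png

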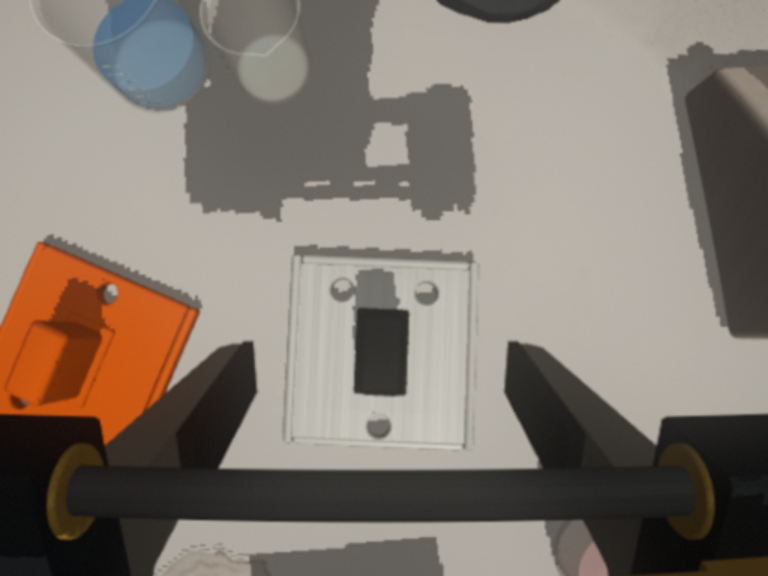

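The wrist view shows the aluminium plate with black bar at (381,350), lone hole (378,426), pair (342,288) and (427,293). The orange look-alike is at left (70,350). Choice confirmed. Next I fit the pose.

```bash
cat > m1.py <<'E'
from h import *
import pickle
i=viewer.camera_info("wrist"); im=viewer.read_camera("wrist"); o=robot.observe()
pickle.dump((i,im,o),open("w1.pkl","wb"))
for n in ("cover","cover_bar","lone_hole"):
    for d in viewer.pinpoint(n,"wrist")[:3]: print(n,round(d["confidence"],2),w("wrist",d["at"],i).round(1))
a=cv2.resize(im[150:310,180:330,::-1],None,fx=3.7,fy=3.7,interpolation=cv2.INTER_CUBIC)
cv2.imwrite("pics/c2.png",a)
E
python3 m1.py
```

```text
cover 0.94 [ 5.228e+02 -5.990e+02 -2.000e-01]
cover 0.66 [ 542.1 -412.8    1.8]
cover_bar 0.98 [ 541.8 -410.8   53.9]
cover_bar 0.66 [ 524.  -598.3   50. ]
lone_hole 0.71 [ 5.869e+02 -4.217e+02 -5.000e-01]
lone_hole 0.6 [ 482.8 -575.9   -0.8]
```

View pics/c2.png

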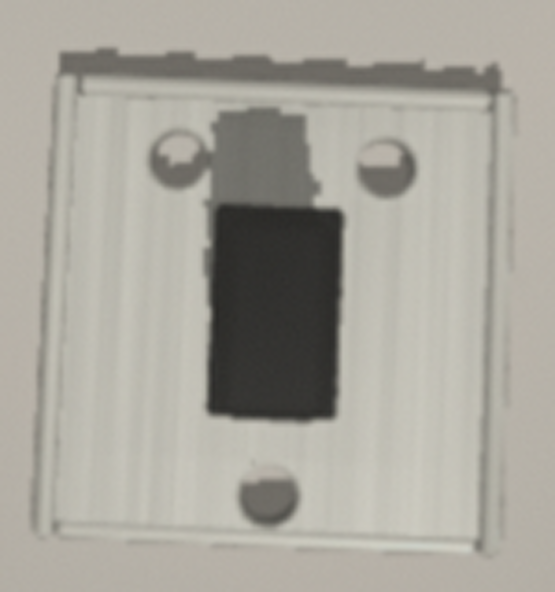

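```bash
cat > m2.py <<'E'
from h import *
import pickle
from scipy.optimize import least_squares
i,im,o=pickle.load(open("w1.pkl","rb"))
M=np.array([[-37,26,10],[-37,-26,10],[45,0,10],[-22,12,52],[-22,-12,52],[22,-12,52],[22,12,52]],float)
px=np.array([[387,167],[179,159],[269,495],[343,211],[219,205],[208,413],[335,419]],float)
px=(px+.5)/3.7-.5+[180,150]
f=lambda t,idx=slice(None):(proj("wrist",M[idx]@Rz(t[2]).T+[t[0],t[1],0],i)-px[idx])
r=least_squares(lambda t:f(t).ravel(),[541,-410,-.12]); print(r.x.round(3)); print(f(r.x).round(2))
for idx in (slice(0,3),slice(3,7)):
    r=least_squares(lambda t:f(t,idx).ravel(),[541,-410,-.12]); print(r.x.round(3))
E
python3 m2.py
python3 - <<'E'
# top camera check
from h import *
from scipy.optimize import least_squares
px=np.array([[680,65],[634,172],[706,180]],float); px=(px+.5)/3.6-.5+[100,155]
M=np.array([[45,0,10],[-37,26,10],[-37,-26,10]],float)
f=lambda t:(proj("top",M@Rz(t[2]).T+[t[0],t[1],0])-px).ravel()
r=least_squares(f,[541,-410,-.12]); print("top",r.x,f(r.x).round(2))
E
```

```text
[ 5.40634e+02 -4.10328e+02 -1.63000e-01]
[[-0.02 -1.08]
 [-0.15 -1.38]
 [-0.23 -0.99]
 [-1.64  0.77]
 [ 1.67  1.06]
 [ 2.06  0.71]
 [-1.76  0.44]]
[ 5.41697e+02 -4.10311e+02 -1.60000e-01]
[ 5.40048e+02 -4.10326e+02 -1.65000e-01]
top [ 5.42312120e+02 -4.09408693e+02 -1.59762862e-01] [ 0.02  0.13 -0.03 -0.01  0.01 -0.12]
```

```bash
cat > mv2.py <<'E'
from h import *
import kn
B=np.radians(20)
c=Rz(-.161); ax=np.array([0,0,-np.cos(B)])-np.sin(B)*c[:,0]
R=frame(ax,c[:,1]); O=np.array([541.5,-410,0])
q=robot.observe()["joints"]
tgt=lambda h:O+[0,0,h]+19*ax
q1=kn.ik(tgt(95),R.as_matrix(),q,ref=q,w=1e-2); print(q1.round(3))
robot.goto_joints(q1); o=robot.observe(); e=o["tcp_pos"]-tgt(95); print("err",e)
robot.servo_line((tgt(39)-e).tolist(),feed=80,rotation=R.as_rotvec().tolist())
o=robot.observe(); print(o["t"],"err",o["tcp_pos"]-tgt(39),(R.inv()*Rn.from_rotvec(o["tcp_rot"])).as_rotvec(),o["contact_force"])
im=viewer.read_camera("wrist"); cv2.imwrite("pics/d1.png",cv2.resize(im[:,:,::-1],(768,576)))
im=viewer.read_camera("scene"); cv2.imwrite("pics/d2.png",cv2.resize(im[120:270,200:400,::-1],None,fx=3.8,fy=3.8,interpolation=cv2.INTER_CUBIC))
E
python3 mv2.py
```

```text
[ 0.559  0.825 -0.037  1.313  0.155  1.335  1.878]
err [-1.49486208  0.74418368 -1.32116013]
7.225 err [ 1.75547865 -0.91643844  1.53879105] [ 6.95164951e-05 -4.48150346e-04 -1.81133644e-04] [ 0.67520585 -0.19670863  0.44299325]
```

View pics/d1.png

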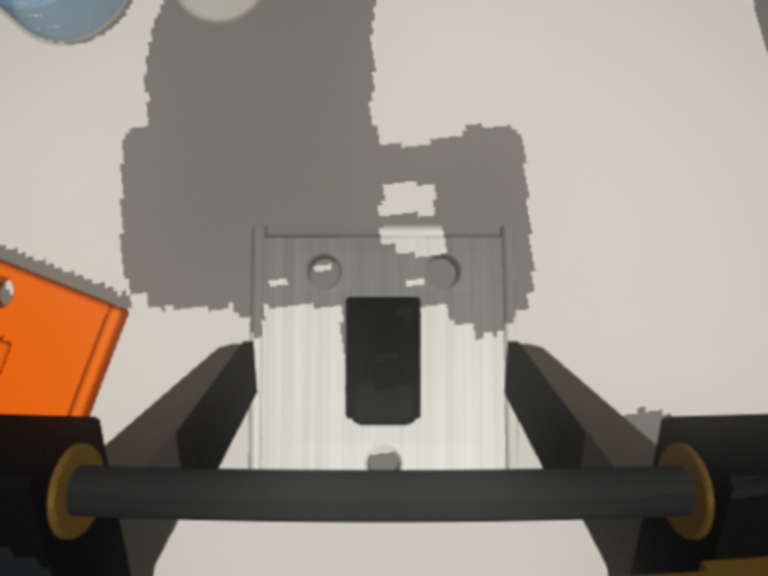

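View pics/d2.png

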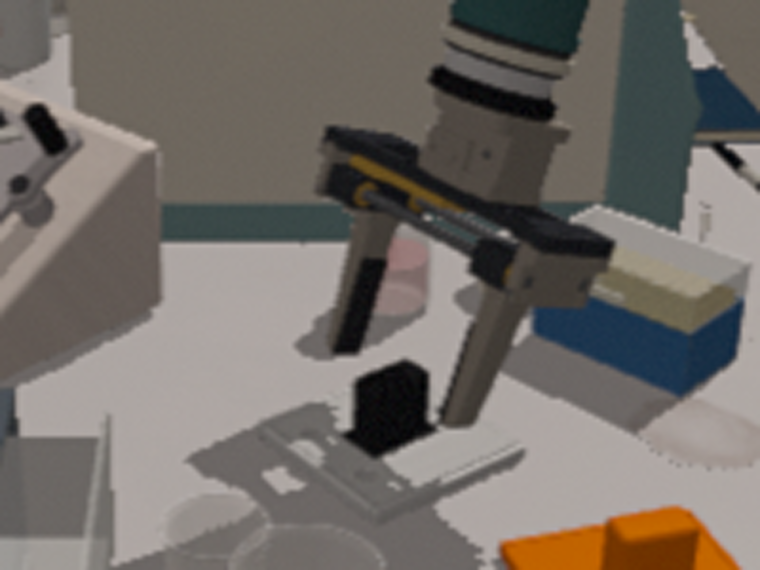

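Wrist view: bar (347–420, centre 384) lies midway between the fingers (256 and 507). Scene view: fingers straddle the bar and nothing else is touched. I'll correct the lag offset and grip.

```bash
cat > mv3.py <<'E'
from h import *
B=np.radians(20)
c=Rz(-.161); ax=np.array([0,0,-np.cos(B)])-np.sin(B)*c[:,0]
R=frame(ax,c[:,1]); O=np.array([541.5,-410,0])
tgt=lambda h:O+[0,0,h]+19*ax
robot.servo_line(tgt(39).tolist(),feed=30,rotation=R.as_rotvec().tolist()); robot.hold(.2)
o=robot.observe(); print(o["t"],"err",o["tcp_pos"]-tgt(39),o["contact_force"])
grip(0.0,45); robot.hold(.1)
o=robot.observe(); print(o["t"],"err",o["tcp_pos"]-tgt(39),o["contact_force"],o["wrist_torque"],o["grip_width"]*92)
p0=o["tcp_pos"]
robot.servo_line((tgt(39)+[0,0,60]).tolist(),feed=80); robot.hold(.2)
o=robot.observe(); print(o["t"],o["tcp_pos"]-tgt(99),o["contact_force"],o["wrist_torque"],o["grip_width"]*92)
im=viewer.read_camera("wrist"); cv2.imwrite("pics/e1.png",cv2.resize(im[:,:,::-1],(768,576)))
im=viewer.read_camera("scene"); cv2.imwrite("pics/e2.png",cv2.resize(im[100:270,200:400,::-1],None,fx=3.5,fy=3.5,interpolation=cv2.INTER_CUBIC))
E
python3 mv3.py
```

```text
7.775 err [ 0.06521426 -0.00922207  0.10593582] [-0.52056419  0.16334723  0.95065582]
8.9083 err [0.02438563 0.08385876 0.00116557] [ 0.9769365   0.49104826 -0.18035827] [-0.00773934 -0.3034058  -0.04324694] 23.393951898160708
10.0083 [-0.36860055  0.22689569 -0.72344223] [-0.58804016 -0.09440225 -3.15302368] [-0.03588656 -0.5633747  -0.02792921] 23.49388152670467
```

View pics/e1.png

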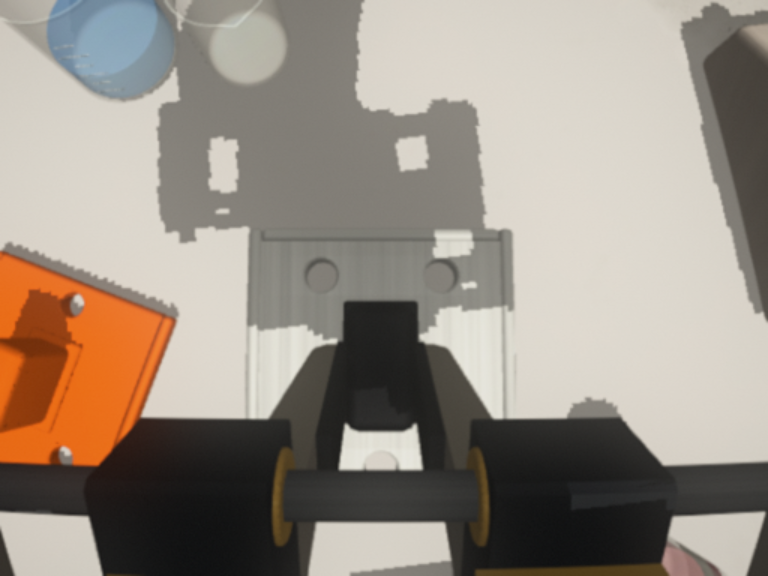

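View pics/e2.png

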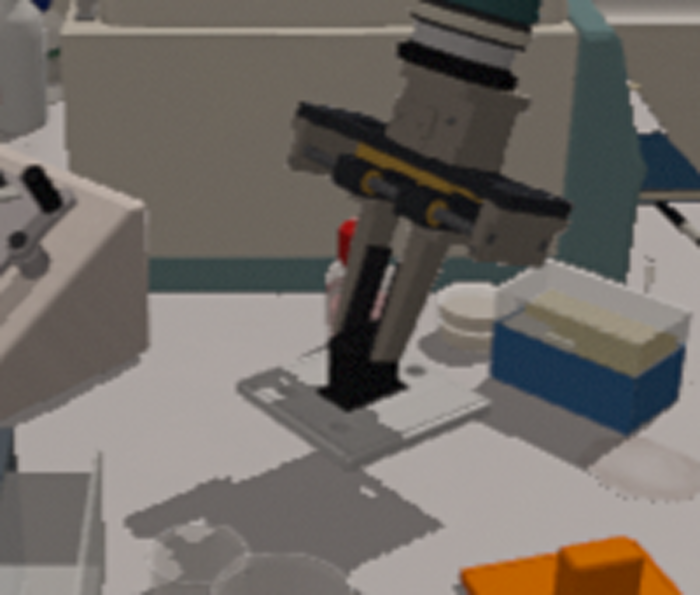

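The cover is held (jaw width 23.5 mm, lift weight about 3.2 N), level and clear of everything. Next I view the port with the wrist camera, the plate held to the side, for an accurate port pose.

```bash
cat > mv4.py <<'E'
from h import *
import kn,sys,pickle
q=robot.observe()["joints"]
# up first
B=np.radians(20)
c=Rz(-.161); ax=np.array([0,0,-np.cos(B)])-np.sin(B)*c[:,0]; R=frame(ax,c[:,1]).as_matrix()
qa=kn.ik(np.array([520,-400,330.]),R,q,ref=q,w=1e-2); 
v=np.array([0,-1,0.]) # tool z horizontally
best=None
for yaw in (0,.3,.5):
  v=Rz(yaw)@np.array([0,-1,0.])
  Rv=frame([-v[0]*np.sin(B),-v[1]*np.sin(B),-np.cos(B)],Rz(np.pi/2)@v).as_matrix()
  for sd in ([.5,.4,.3,1.9,.3,.9,.2],[.5,.4,-.3,1.9,-.3,.9,.2],[.5,.4,-.8,1.9,.8,.9,.2],[.2,.4,.8,1.9,-.8,.9,.2]):
    p=np.array([478,-76,250])+v*132
    qb=kn.ik(p,Rv,sd,ref=sd,w=1e-3)
    if qb is not None: print(yaw,qb.round(2),kn.margin(qb).round(2),kn.fk(qb,True)[2][3].round(),kn.fk(qb,True)[2][5].round());
    if qb is not None and (best is None or kn.margin(qb)-np.abs(qb-q).max()*.1>best[0]): best=(kn.margin(qb)-np.abs(qb-q).max()*.1,qb)
qb=best[1]; print(qa,qb)
for A,Bq in ((q,qa),(qa,qb)):
    for s in np.linspace(0,1,5): x=kn.fk(A+(Bq-A)*s,True); print(x[0].round(),x[2][5].round(),x[1][:,0].round(2),x[1][:,1].round(2))
if len(sys.argv)>1:
    robot.goto_joints(qa);robot.goto_joints(qb);robot.hold(.25)
    i=viewer.camera_info("wrist"); o=robot.observe(); im=viewer.read_camera("wrist"); print(o["t"],o["tcp_pos"],o["grip_width"]*92)
    pickle.dump((i,im,o),open("w2.pkl","wb")); cv2.imwrite("pics/f1.png",cv2.resize(im[:,:,::-1],(768,576)))
    for n in ("port","lone_stud","clamp_knob","clamp_pivot"):
        for d in viewer.pinpoint(n,"wrist")[:2]: print(n,round(d["confidence"],2),w("wrist",d["at"],i).round(1))
E
python3 mv4.py
```

```text
0 [ 0.54  0.32  0.01  1.74 -0.31  1.28  0.66] 0.56 [ 123. -108.  801.] [ 479. -326.  579.]
0 [ 0.73  0.33 -0.23  1.73 -0.24  1.27  0.6 ] 0.57 [ 106. -135.  798.] [ 479. -326.  579.]
0 [ 1.18  0.45 -0.83  1.7   0.01  1.25  0.37] 0.59 [  61. -222.  774.] [ 479. -326.  579.]
0 [ 0.09  0.34  0.57  1.77 -0.47  1.34  0.83] 0.5 [169. -45. 797.] [ 479. -326.  579.]
0.3 [ 0.53  0.42 -0.08  1.6  -0.22  1.37  0.82] 0.47 [ 167. -132.  782.] [ 553. -315.  579.]
0.3 [ 0.68  0.44 -0.29  1.59 -0.14  1.37  0.75] 0.47 [ 152. -163.  777.] [ 553. -315.  579.]
0.3 [ 1.08  0.59 -0.9   1.56  0.15  1.38  0.49] 0.46 [ 111. -268.  739.] [ 553. -315.  579.]
0.3 [ 0.1   0.44  0.5   1.63 -0.43  1.43  1.02] 0.41 [216. -51. 778.] [ 554. -315.  579.]
0.5 [ 0.5   0.48 -0.13  1.51 -0.16  1.43  0.92] 0.41 [ 195. -142.  769.] [ 600. -295.  579.]
0.5 [ 0.64  0.5  -0.33  1.5  -0.08  1.43  0.85] 0.41 [ 182. -172.  763.] [ 599. -295.  579.]
0.5 [ 1.    0.65 -0.92  1.47  0.23  1.46  0.59] 0.38 [ 148. -282.  719.] [ 599. -295.  579.]
0.5 [ 0.09  0.49  0.46  1.54 -0.39  1.48  1.13] 0.36 [241. -51. 766.] [ 600. -295.  579.]
[ 
[... 247 characters left out ...]
]
[ 538. -412.  142.] [ 657. -428.  470.] [-0.34  0.05 -0.94] [ 0.16  0.99 -0.  ]
[ 536. -411.  204.] [ 656. -428.  533.] [-0.34  0.05 -0.94] [ 0.16  0.99 -0.  ]
[ 530. -407.  267.] [ 650. -424.  596.] [-0.34  0.05 -0.94] [ 0.16  0.99 -0.  ]
[ 520. -400.  330.] [ 639. -417.  659.] [-0.34  0.05 -0.94] [0.16 0.99 0.  ]
[ 520. -400.  330.] [ 639. -417.  659.] [-0.34  0.05 -0.94] [0.16 0.99 0.  ]
[ 513. -357.  305.] [ 601. -403.  640.] [-0.25  0.14 -0.96] [0.47 0.88 0.01]
[ 504. -308.  284.] [ 562. -383.  621.] [-0.16  0.22 -0.96] [0.74 0.67 0.03]
[ 493. -258.  266.] [ 522. -357.  601.] [-0.08  0.29 -0.95] [0.93 0.36 0.03]
[ 478. -208.  250.] [ 479. -326.  579.] [-0.    0.34 -0.94] [ 1. -0. -0.]
```

```bash
python3 mv4.py go | tail -6
```

```text
[ 493. -258.  266.] [ 522. -357.  601.] [-0.08  0.29 -0.95] [0.93 0.36 0.03]
[ 478. -208.  250.] [ 479. -326.  579.] [-0.    0.34 -0.94] [ 1. -0. -0.]
12.5583 [ 478.29023042 -208.23364343  249.90558089] 23.769701015829913
port 0.88 [473.6 -81.6 100.2]
lone_stud 0.59 [514.7 -77.2 119. ]
clamp_knob 0.41 [512.3 -78.9 118.5]
```

View pics/f1.png

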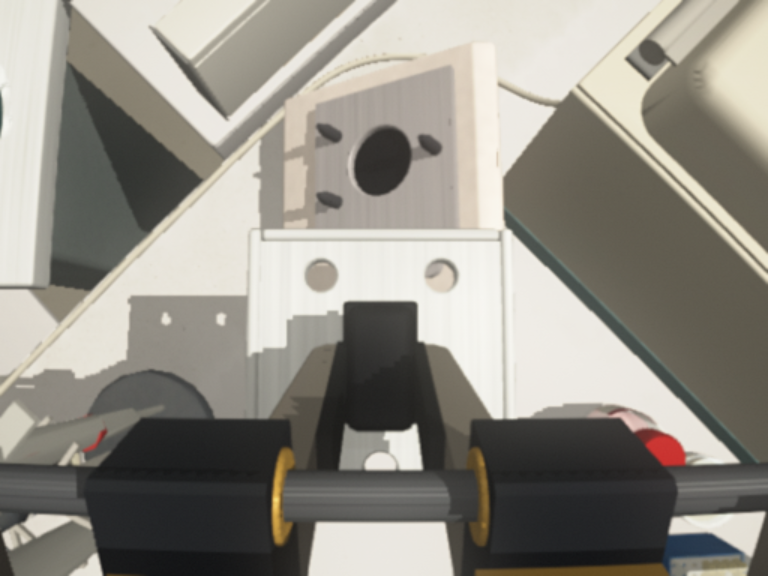

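The wrist picture shows all three port studs, at (428,144), (328,131), (330,199), and the opening at (381,160). The held plate is in front. I zoom in for the fit, and likewise on the top picture.

```bash
python3 - <<'E'
import pickle,cv2
i,im,o=pickle.load(open("w2.pkl","rb"))
cv2.imwrite("pics/f2.png",cv2.resize(im[25:155,180:340,::-1],None,fx=4.6,fy=4.6,interpolation=cv2.INTER_CUBIC))
a=cv2.imread("pics/a_top.png"); cv2.imwrite("pics/f3.png",cv2.resize(a[170:265,110:215],None,fx=6,fy=6,interpolation=cv2.INTER_CUBIC))
E
```

```text
(no output)
```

View pics/f2.png

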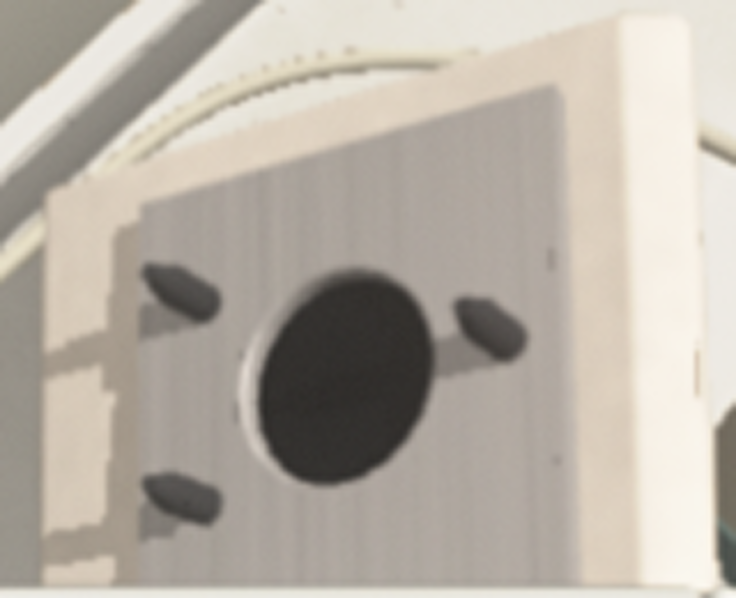

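View pics/f3.png

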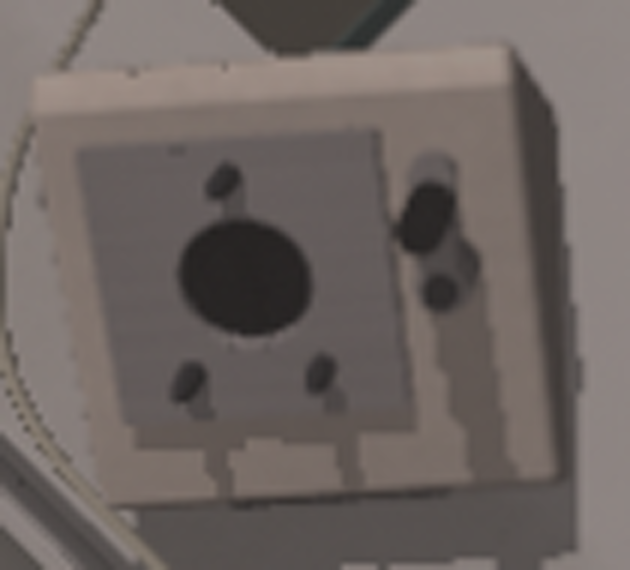

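```bash
cat > m3.py <<'E'
from h import *
import pickle
from scipy.optimize import least_squares
i2=pickle.load(open("w2.pkl","rb"))[0]; it=viewer.camera_info("top")
Mw=np.array([[58,58,0],[-58,58,0],[0,0,0],[45,0,0],[45,0,24],[-37,26,0],[-37,26,24],[-37,-26,0],[-37,-26,24]],float)
pw=np.array([[560,87],[139,205],[337,378],[509,342],[462,302],[206,308],[149,268],[206,511],[149,481]],float); pw=(pw+.5)/4.6-.5+[180,25]
Mt=np.array([[58,58,0],[58,-58,0],[-58,-58,0],[0,0,0],[45,0,0],[45,0,24],[-37,26,0],[-37,26,24],[-37,-26,0],[-37,-26,24]],float)
pt=np.array([[78,150],[380,130],[412,430],[245,278],[230,172],[212,195],[197,370],[178,398],[328,362],[312,392]],float); pt=(pt+.5)/6-.5+[110,170]
def T(t,M): return M@Rport(t[3]).T+t[:3]
fw=lambda t:proj("wrist",T(t,Mw),i2)-pw
ft=lambda t:proj("top",T(t,Mt),it)-pt
pri=lambda t:[(t[2]-97)*2]
for nm,f in (("wrist",lambda t:np.r_[fw(t).ravel(),pri(t)]),("top",lambda t:np.r_[ft(t).ravel(),pri(t)]),("both",lambda t:np.r_[fw(t).ravel(),ft(t).ravel(),pri(t)])):
    r=least_squares(f,[480,-77,97,-.03],loss='soft_l1'); print(nm,r.x.round(3))
    print(np.c_[fw(r.x)].round(1).tolist(), ft(r.x).round(1).tolist())
E
python3 m3.py
```

```text
wrist [ 4.77303e+02 -7.81950e+01  9.70390e+01  9.00000e-03]
[[-0.9, -0.5], [0.6, -0.3], [-0.4, -0.0], [-0.0, 0.1], [0.1, 1.1], [0.3, -0.8], [0.2, 0.8], [0.2, -1.1], [-0.1, 0.6]] [[-0.2, -0.1], [-0.5, 0.2], [0.2, -3.8], [0.5, 0.5], [0.2, 0.1], [0.7, -0.2], [-0.2, 0.2], [0.4, -0.2], [-0.3, 0.3], [0.4, -0.4]]
top [ 4.77129e+02 -7.79160e+01  9.70120e+01  1.00000e-03]
[[-0.6, -0.4], [0.8, -0.8], [-0.6, -0.3], [-0.2, 0.2], [-0.1, 1.1], [0.3, -1.2], [0.2, 0.2], [-0.1, -1.6], [-0.4, -0.0]] [[-0.2, -0.2], [-0.4, 0.5], [-0.1, -3.5], [0.4, 0.6], [0.2, 0.1], [0.7, -0.1], [-0.4, 0.2], [0.2, -0.2], [-0.5, 0.4], [0.1, -0.2]]
both [ 4.77257e+02 -7.81220e+01  9.70320e+01  6.00000e-03]
[[-0.8, -0.5], [0.6, -0.4], [-0.5, -0.1], [-0.1, 0.1], [0.1, 1.1], [0.3, -0.9], [0.2, 0.6], [0.2, -1.2], [-0.2, 0.4]] [[-0.2, -0.1], [-0.4, 0.3], [0.1, -3.7], [0.4, 0.5], [0.2, 0.1], [0.7, -0.1], [-0.2, 0.2], [0.4, -0.2], [-0.3, 0.3], [0.3, -0.4]]
```

```bash
cat >> h.py <<'E'
# cover pose in tool frame (as gripped)
_c=Rz(-.161); _B=np.radians(20); _ax=np.array([0,0,-np.cos(_B)])-np.sin(_B)*_c[:,0]
_R=frame(_ax,_c[:,1]).as_matrix()
RC=_R.T@_c                      # cover axes in tool
PC=_R.T@(np.array([541.5,-410,0])-(np.array([541.5,-410,39])+19*_ax))   # cover origin in tool
PC[1]=0
E
python3 - <<'E'
from h import *
import pickle
from scipy.optimize import least_squares
i,im,o=pickle.load(open("w2.pkl","rb"))
T=Rn.from_rotvec(o["tcp_rot"]).as_matrix(); p=o["tcp_pos"]
H=np.array([[-37,26,10],[-37,-26,10],[-58,58,10],[-58,-58,10],[45,0,10]],float)
g=lambda H,PC=PC,RC=RC:proj("wrist",(H@RC.T+PC)@T.T+p,i)
print("PC",PC,"pred big px",(g(H)*1.5).round(1).tolist())
a=cv2.resize(im[145:210,160:350,::-1],None,fx=4.2,fy=4.2,interpolation=cv2.INTER_CUBIC)
for u,v in g(H[:4]): cv2.circle(a,(int(round((u+.5-160)*4.2)),int(round((v+.5-145)*4.2))),2,(0,0,255),-1)
cv2.imwrite("pics/g1.png",a)
E
```

```text
PC [17.64801221  0.         13.33878559] pred big px [[440.2, 272.0], [319.7, 272.1], [512.7, 224.3], [247.2, 224.4], [380.0, 465.5]]
```

View pics/g1.png

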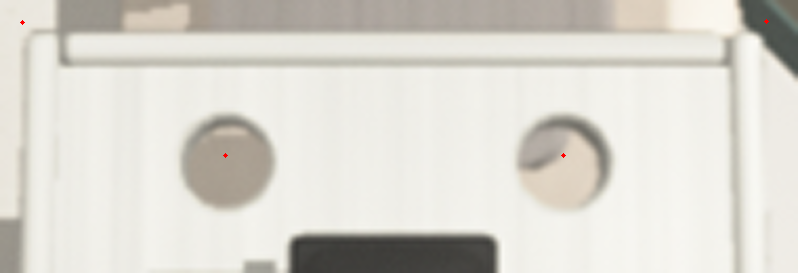

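Actual hole centres are (227,161) and (564,161) in the crop, against predicted (225,155) and (563,155). So the cover sits about 1 mm further in +x than assumed, and I fold that in. Now planning the insertion.

```bash
cat >> h.py <<'E'
PC=PC+RC@np.array([0.8,0,0])
PO=np.array([477.25,-78.1,97.]); PP=Rport(.005)
def toolfor(off,R=None):
    """TCP pose that puts the cover origin at port-frame offset off"""
    T=(PP if R is None else PP@R)@RC.T; return PO+PP@np.array(off,float)-T@PC, T
E
cat > t2.py <<'E'
from h import *
import kn
q=robot.observe()["joints"]
for sd in ([.1,.2,0,2.2,0,.6,1.6],[.4,.2,-.3,2.2,0,.6,1.6],[.6,.3,-.6,2.2,.3,.7,1.4]):
    s=np.array(sd)
    for h in (0,15,30,60,100,140):
        p,T=toolfor([0,0,h]); qq=kn.ik(p,T,s,ref=s,w=1e-3)
        if qq is None: print(h,None);continue
        s=qq; x=kn.fk(qq,True); print(h,p.round(),qq.round(2),kn.margin(qq).round(2),x[2][3].round(),x[2][5].round())
E
python3 t2.py
```

```text
0 [460. -78. 112.] [ 0.14  0.2  -0.03  2.24 -0.03  0.53  1.71] 0.2 [ 96. -43. 817.] [400. -77. 456.]
15 [453. -78. 125.] [ 0.14  0.16 -0.03  2.25 -0.03  0.56  1.71] 0.19 [ 78. -41. 820.] [392. -77. 469.]
30 [445. -78. 138.] [ 0.14  0.12 -0.03  2.25 -0.03  0.59  1.72] 0.19 [ 59. -39. 823.] [385. -77. 482.]
60 [430. -78. 164.] [ 0.15  0.05 -0.03  2.26 -0.03  0.66  1.72] 0.18 [ 23. -34. 826.] [370. -77. 508.]
100 [410. -78. 198.] [ 0.15 -0.04 -0.02  2.25 -0.04  0.75  1.73] 0.19 [-25. -26. 826.] [350. -77. 543.]
140 [390. -79. 233.] [ 0.16 -0.13 -0.02  2.24 -0.04  0.85  1.74] 0.18 [-70. -19. 822.] [330. -77. 578.]
0 [460. -78. 112.] [ 0.37  0.21 -0.29  2.23  0.08  0.54  1.6 ] 0.21 [ 92. -68. 815.] [400. -76. 456.]
15 [453. -78. 125.] [ 0.39  0.18 -0.3   2.23  0.06  0.57  1.63] 0.21 [ 74. -62. 818.] [392. -77. 469.]
30 [445. -78. 138.] [ 0.4   0.14 -0.3   2.24  0.04  0.6   1.65] 0.2 [ 56. -56. 821.] [385. -77. 482.]
60 [430. -78. 164.] [ 0.41  0.07 -0.3   2.24 -0.    0.66  1.69] 0.2 [ 21. -42. 825.] [370. -77. 508.]
100 [410. -78. 198.] [ 0.43 -0.03 -0.29  2.24 -0.05  0.75  1.74] 0.2 [-24. -22. 826.] [350. -77. 543.]
140 [390. -79. 233.] [ 0.43 -0.12 -0.27  2.23 -0.08  0.85  1.78] 0.19 [-67.  -2. 823.] [330. -77. 578.]
0 [460. -78. 112.] [ 0.67  0.26 -0.62  2.21  0.26  0.56  1.45] 0.23 [  87. -106.  809.] [399. -77. 456.]
15 [453. -78. 125.] [ 0.7   0.22 -0.64  2.22  0.21  0.58  1.49] 0.22 [ 69. -97. 814.] [392. -77. 469.]
30 [445. -78. 138.] [ 0.73  0.18 -0.65  2.22  0.17  0.61  1.54] 0.22 [ 52. -86. 818.] [385. -77. 482.]
60 [430. -78. 164.] [ 0.77  0.1  -0.67  2.22  0.07  0.67  1.63] 0.22 [ 19. -59. 824.] [370. -77. 508.]
100 [410. -78. 198.] [ 0.79 -0.01 -0.65  2.22 -0.04  0.75  1.75] 0.22 [-23. -19. 827.] [350. -77. 543.]
140 [390. -79. 233.] [ 0.8  -0.11 -0.6   2.21 -0.13  0.85  1.85] 0.2 [-61.  21. 823.] [330. -77. 578.]
```

```bash
cat > mv5.py <<'E'
from h import *
import kn,sys,pickle
q=robot.observe()["joints"]
s=np.array([.15,.0,-.03,2.25,-.04,.7,1.72])
p,T=toolfor([0,0,100]); q1=kn.ik(p,T,s,ref=s,w=1e-3)
p2,T2=toolfor([0,0,45]); q2=kn.ik(p2,T2,q1,ref=q1,w=1e-3)
C=np.array([[a,b,0] for a in (-58,0,58) for b in (-58,0,58)],float)
for A,B in ((q,q1),(q1,q2)):
    for k in np.linspace(0,1,9):
        a,R=kn.fk(A+(B-A)*k); X=(C@RC.T+PC)@R.T+a; Z=(X-PO)@PP; print(a.round(),"min world z",X[:,2].min().round(),"min port z",Z[:,2].min().round(), "off",Z[4].round(1))
if len(sys.argv)>1:
    robot.goto_joints(q1); robot.goto_joints(q2); robot.hold(.3)
    o=robot.observe(); print(o["t"],"err",(o["tcp_pos"]-p2).round(2),Rn.from_matrix(T2.T@Rn.from_rotvec(o["tcp_rot"]).as_matrix()).as_rotvec().round(4),o["contact_force"],o["wrist_torque"],o["grip_width"]*92)
    for n,cr in (("scene",(70,270,130,330)),("top",(150,260,80,240))):
        im=viewer.read_camera(n); pickle.dump((viewer.camera_info(n),im,o),open(f"p_{n}.pkl","wb"))
        a,b,c,d=cr; f=min(780/(d-c),590/(b-a)); cv2.imwrite(f"pics/h_{n}.png",cv2.resize(im[a:b,c:d,::-1],None,fx=f,fy=f,interpolation=cv2.INTER_CUBIC))
    im=viewer.read_camera("wrist"); cv2.imwrite("pics/h_wrist.png",cv2.resize(im[:,:,::-1],(768,576)))
E
python3 mv5.py
```

```text
[ 478. -208.  250.] min world z 229.0 min port z 85.0 off [  66.  -137.2  114.1]
[ 472. -188.  242.] min world z 214.0 min port z 81.0 off [  59.5 -118.2  108.8]
[ 465. -170.  234.] min world z 201.0 min port z 79.0 off [  52.6 -100.1  104.9]
[ 458. -152.  227.] min world z 190.0 min port z 79.0 off [ 45.2 -82.7 102.2]
[ 449. -136.  221.] min world z 180.0 min port z 81.0 off [ 37.3 -65.8 100.5]
[ 440. -121.  215.] min world z 171.0 min port z 84.0 off [ 28.9 -49.2  99.5]
[ 430. -106.  209.] min world z 165.0 min port z 89.0 off [ 20.  -32.8  99.3]
[421. -92. 204.] min world z 159.0 min port z 94.0 off [ 10.4 -16.4  99.5]
[410. -78. 198.] min world z 155.0 min port z 100.0 off [ -0.   0. 100.]
[410. -78. 198.] min world z 155.0 min port z 100.0 off [ -0.   0. 100.]
[414. -79. 193.] min world z 149.0 min port z 93.0 off [ 0.4 -0.1 93.1]
[418. -79. 187.] min world z 143.0 min port z 86.0 off [ 0.6 -0.2 86.3]
[421. -79. 181.] min world z 137.0 min port z 79.0 off [ 0.8 -0.2 79.4]
[425. -79. 175.] min world z 131.0 min port z 72.0 off [ 0.9 -0.2 72.5]
[428. -79. 169.] min world z 125.0 min port z 66.0 off [ 0.8 -0.2 65.6]
[432. -78. 163.] min world z 119.0 min port z 59.0 off [ 0.6 -0.2 58.7]
[435. -78. 157.] min world z 113.0 min port z 52.0 off [ 0.4 -0.1 51.9]
[438. -78. 151.] min world z 107.0 min port z 45.0 off [-0.  0. 45.]
```

```bash
sed -i 's/p2,T2=toolfor(\[0,0,45\])/p2,T2=toolfor([0,0,58])/' mv5.py; python3 mv5.py go | tail -1
```

```text
14.45 err [ 0.34 -0.31  0.85] [ 0.0007 -0.0015 -0.0003] [-0.60461193 -0.58936838 -2.19045801] [-0.02258095  0.34267369 -0.02761181] 23.7170741097304
```

View pics/h_scene.png

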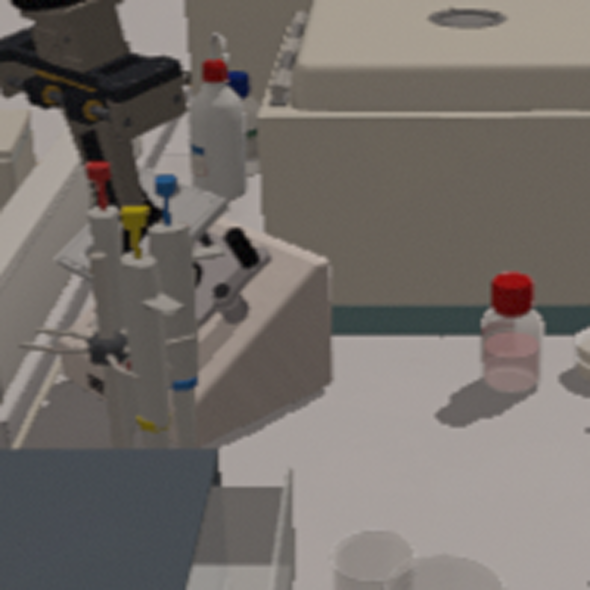

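View pics/h_top.png

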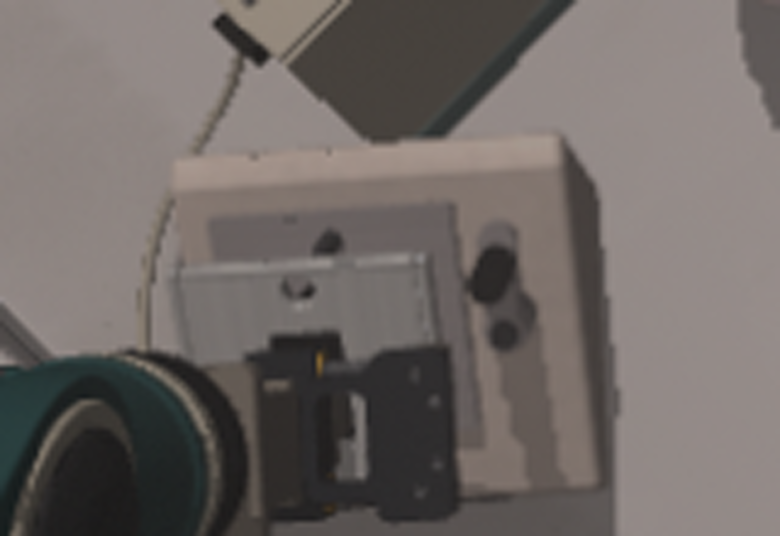

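View pics/h_wrist.png

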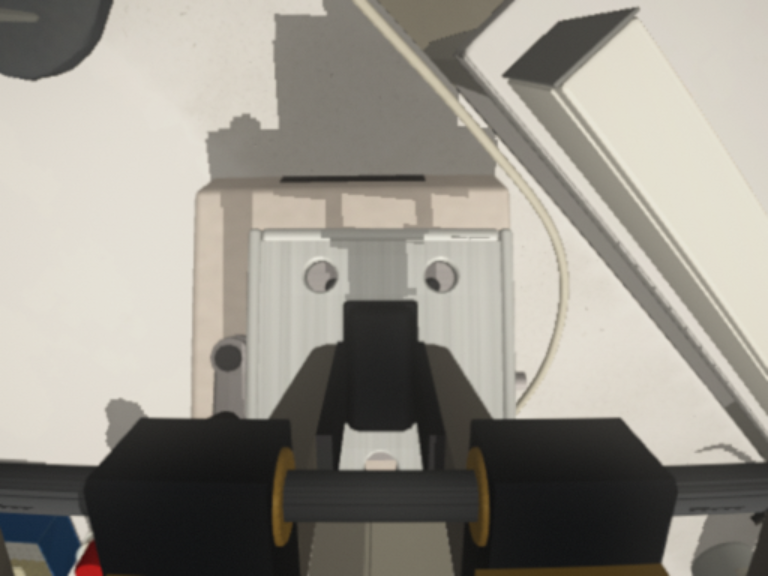

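Wrist view: through the pair holes at (322,276) and (441,276) the stud tips show at about (330,284) and (432,284), symmetric. The top view shows the plate square to the port. I compare these with predictions before descending.

```bash
python3 - <<'E'
from h import *
i=viewer.camera_info("wrist"); im=viewer.read_camera("wrist"); o=robot.observe()
T=Rn.from_rotvec(o["tcp_rot"]).as_matrix(); p=o["tcp_pos"]
H=np.array([[-37,26,10],[-37,-26,10],[-37,26,0],[-37,-26,0]],float)
S=np.array([[-37,26,24],[-37,-26,24],[-37,26,15],[-37,-26,15]],float)
h=proj("wrist",(H@RC.T+PC)@T.T+p,i); s=proj("wrist",S@PP.T+PO,i)
f=9; x0,y0=195,165
a=cv2.resize(im[y0:y0+45,x0:x0+85+35,::-1],None,fx=6.5,fy=6.5,interpolation=cv2.INTER_CUBIC); f=6.5
for pts,c in ((h,(0,0,255)),(s,(0,255,0))):
    for k,(u,v) in enumerate(pts): cv2.circle(a,(int(round((u+.5-x0)*f)),int(round((v+.5-y0)*f))),3 if k<2 else 2,c,-1 if k<2 else 1)
cv2.imwrite("pics/i1.png",a)
X=(np.array([[0,0,0.]])@RC.T+PC)@T.T+p; print((X-PO)@PP)
it=viewer.camera_info("top"); im=viewer.read_camera("top"); x0,y0=130,190
Ht=np.array([[45,0,10],[58,58,10],[58,-58,10]],float); St=np.array([[45,0,24],[45,0,0]],float)
f=9; a=cv2.resize(im[y0:y0+40,80:80+85,::-1],None,fx=f,fy=f,interpolation=cv2.INTER_CUBIC);x0=80
for pts,c in ((proj("top",(Ht@RC.T+PC)@T.T+p,it),(0,0,255)),(proj("top",St@PP.T+PO,it),(0,255,0))):
    for u,v in pts: cv2.circle(a,(int(round((u+.5-x0)*f)),int(round((v+.5-y0)*f))),3,c,-1)
cv2.imwrite("pics/i2.png",a)
E
```

```text
[[ 3.28769620e-01 -5.33615781e-02  5.83106673e+01]]
```

View pics/i1.png

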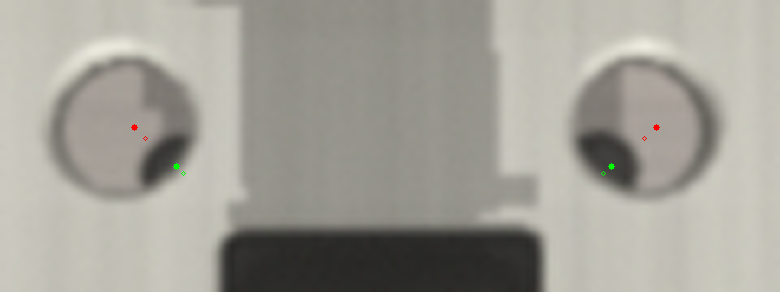

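View pics/i2.png

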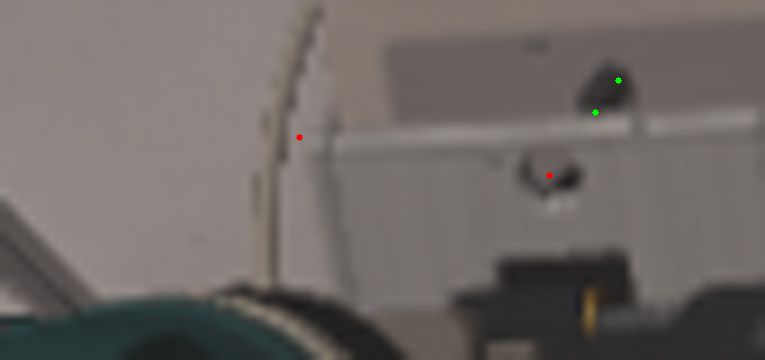

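Predictions agree with the pictures to about 1 mm: hole rims match in rows and are about 1 px off in columns, and the studs likewise. Descending along the port axis with force monitoring.

```bash
cat > mv6.py <<'E'
from h import *
off=np.array([-.3,.4])
def rel(o):
    T=Rn.from_rotvec(o["tcp_rot"]).as_matrix(); return (PP.T@(T@PC+o["tcp_pos"]-PO)).round(2)
o=robot.observe(); f0=o["contact_force"]
for h in (28,20,15,11,7,4,2,0):
    p,T=toolfor([off[0],off[1],h]); robot.servo_line(p.tolist(),feed=60 if h>25 else 30,rotation=Rn.from_matrix(T).as_rotvec().tolist())
    if h<25: robot.hold(.05)
    o=robot.observe(); df=PP.T@(o["contact_force"]-f0); print(h,round(o["t"],2),rel(o),"dF port",df.round(1),"tq",o["wrist_torque"].round(2))
    if np.linalg.norm(df)>22: print("stop");break
E
python3 mv6.py
```

```text
28 15.35 [-0.63  0.43 27.77] dF port [-0.3 -0.9  0.3] tq [ 0.03  0.35 -0.01]
20 15.82 [-0.34  0.41 19.98] dF port [ 1.1 -0.1  0.6] tq [-0.01  0.22 -0.01]
15 16.18 [-0.42  0.42 14.92] dF port [ 0.1 -1.   0.7] tq [0.02 0.39 0.06]
11 16.52 [-0.41  0.43 10.91] dF port [0.6 0.1 0.2] tq [0.06 0.34 0.01]
7 16.85 [-0.42  0.45  6.92] dF port [-0.2 -0.6 -0.3] tq [ 0.07  0.34 -0.  ]
4 17.15 [-0.36  0.45  3.93] dF port [-0.  -0.3  1.2] tq [ 0.07  0.35 -0.02]
2 17.45 [-0.36  0.42  1.96] dF port [ 0.5 -0.7  0.9] tq [ 0.04  0.31 -0.02]
0 17.75 [-0.15  0.29  0.12] dF port [-0.  -0.6  4.4] tq [0.12 0.52 0.11]
```

```bash
cat > mv7.py <<'E'
from h import *
from mv6 import rel
E
sed -i 's/^o=robot.observe(); f0/if __name__=="__main__":\n  pass\no=robot.observe(); f0/' mv6.py
python3 - <<'E'
from h import *
def rel(o):
    T=Rn.from_rotvec(o["tcp_rot"]).as_matrix(); return (PP.T@(T@PC+o["tcp_pos"]-PO)).round(2)
for h in (-1,-2):
    p,T=toolfor([-.3,.4,h]); robot.servo_line(p.tolist(),feed=20,rotation=Rn.from_matrix(T).as_rotvec().tolist()); robot.hold(.15)
    o=robot.observe(); print(h,round(o["t"],2),rel(o),"F port",(PP.T@o["contact_force"]).round(1),o["wrist_torque"].round(2))
im=viewer.read_camera("wrist"); cv2.imwrite("pics/j1.png",cv2.resize(im[:,:,::-1],(768,576)))
im=viewer.read_camera("scene"); cv2.imwrite("pics/j2.png",cv2.resize(im[90:230,140:300,::-1],None,fx=4.2,fy=4.2,interpolation=cv2.INTER_CUBIC))
E
```

```text
-1 18.15 [-0.15  0.27  0.02] F port [ 0.1  0.4 16.7] [0.23 1.51 0.11]
-2 18.55 [-0.18  0.23 -0.04] F port [ 0.3 -0.2 31.3] [0.39 2.49 0.11]
```

View pics/j1.png

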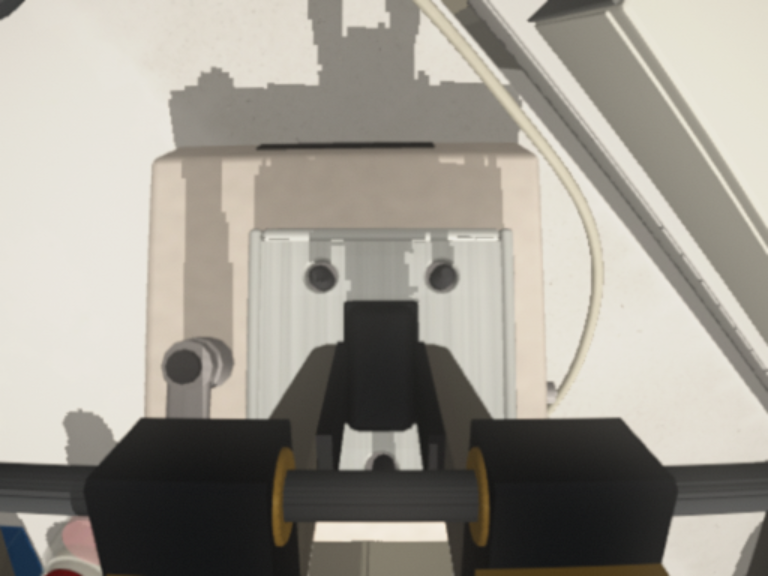

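View pics/j2.png

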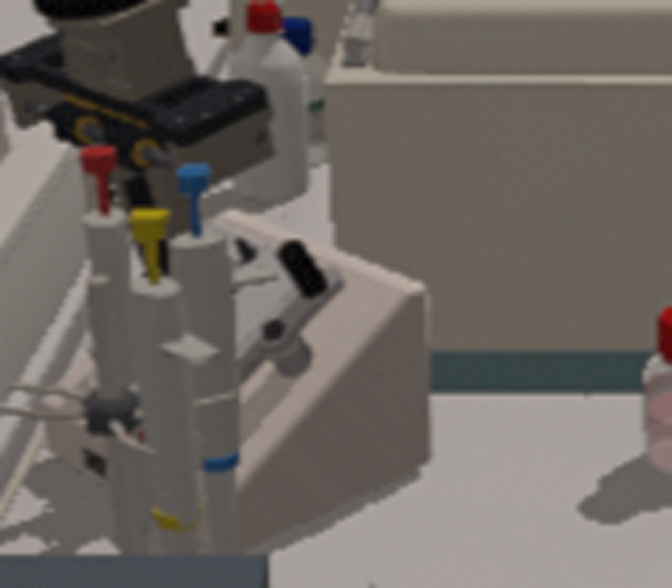

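The studs fill all three holes in the wrist view, at (321,277), (441,277), (382,463). Depth stops at 0.0 mm with the force rising to 31 N, so the cover is seated. I relieve the press, release, back off along the tool axis and look.

```bash
cat > mv8.py <<'E'
from h import *
import pickle
p,T=toolfor([-.2,.25,0]); robot.servo_line(p.tolist(),feed=20,rotation=Rn.from_matrix(T).as_rotvec().tolist()); robot.hold(.1)
print("F",(PP.T@robot.observe()["contact_force"]).round(1))
grip(44/92); o=robot.observe(); print(o["t"],o["grip_width"]*92,(PP.T@o["contact_force"]).round(1))
p=o["tcp_pos"]-90*T[:,0]
robot.servo_line(p.tolist(),feed=120); robot.hold(.2)
i=viewer.camera_info("wrist"); o=robot.observe(); im=viewer.read_camera("wrist"); print(o["t"],o["tcp_pos"],o["contact_force"])
pickle.dump((i,im,o),open("w3.pkl","wb")); cv2.imwrite("pics/k1.png",cv2.resize(im[:,:,::-1],(768,576)))
for n in ("cover","clamp_knob","clamp_pivot","port","cover_bar"):
    for d in viewer.pinpoint(n,"wrist")[:2]: X=w("wrist",d["at"],i); print(n,round(d["confidence"],2),X.round(1),((X-PO)@PP).round(1))
E
python3 mv8.py
```

```text
F [ 0.1 -0.6  7. ]
19.4833 44.42619068012011 [-0.1  0.3  0.5]
20.5833 [444.21272081 -77.88308013 199.30517316] [-0.73478037  0.64781032 -0.23642033]
clamp_knob 0.75 [ 479.8 -157.8  164.4] [ 35.6 -79.7  57.3]
cover_bar 0.68 [448.  -77.1 140.3] [-3.7  1.2 52.1]
cover_bar 0.34 [513.2 -76.6 120.9] [43.1  1.3  2.7]
```

View pics/k1.png

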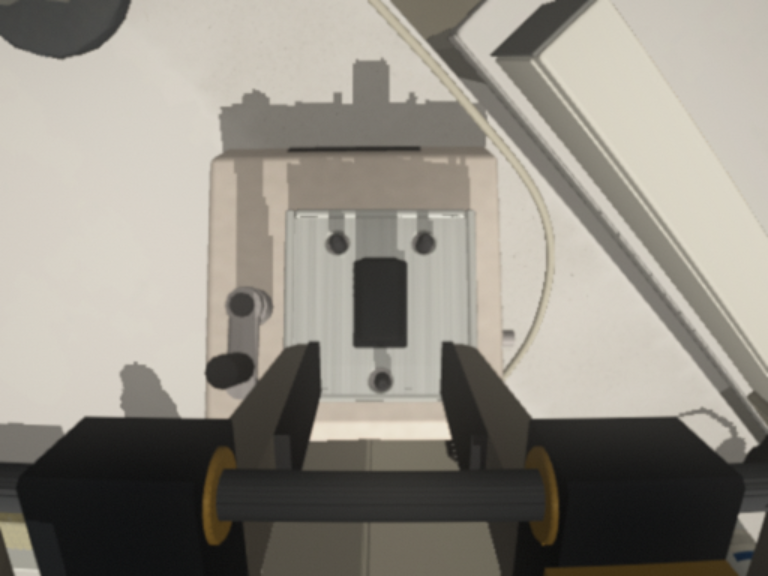

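Cover flush with the studs through all three holes, at (337,243), (424,243), (381,381). Knob measured at port (35.6, −79.7, 57), so the clamp angle is about 0.63, arm straight up the slope and clear of the cover. I'll push the knob with shut fingers in two stages: +y first, then −x to the stop.

```bash
cat > clamp.py <<'E'
from h import *
import kn,sys
T=PP@RC.T; rv=Rn.from_matrix(T).as_rotvec().tolist()
W=lambda v:(PO+PP@np.array(v,float))
kx=lambda f:(36*np.cos(f),-80+36*np.sin(f))
st1=[(25,-50,110),(32,-116,85),(32,-116,30)]
push1=[(kx(f)[0]-4,kx(f)[1]-27,30) for f in np.radians([0,10,20,30,40,45])]
st2=[(push1[-1][0]+2,push1[-1][1]-6,30),(24,-92,85),(56,-50,85),(56,-50,30)]
push2=[(x,-48,30) for x in (45,38,32,27,23,20,18,16)]
if __name__=="__main__":
    q=robot.observe()["joints"]
    for v in st1+push1+st2+push2:
        qq=kn.ik(W(v),T,q,ref=q,w=1e-3)
        print(v and np.round(v,0),None if qq is None else (qq.round(2),kn.margin(qq).round(2),np.abs(qq-q).max().round(2)))
        if qq is not None:q=qq
E
python3 clamp.py
```

```text
[ 25 -50 110] (array([ 0.21,  0.04,  0.03,  2.16, -0.06,  0.78,  1.86]), np.float64(0.28), np.float64(0.15))
[  32 -116   85] (array([ 0.3 ,  0.14,  0.08,  2.1 , -0.11,  0.75,  2.03]), np.float64(0.34), np.float64(0.17))
[  32 -116   30] (array([ 0.3 ,  0.25,  0.07,  2.09, -0.13,  0.65,  2.03]), np.float64(0.35), np.float64(0.11))
[  32. -107.   30.] (array([ 0.28,  0.24,  0.06,  2.1 , -0.12,  0.64,  2.01]), np.float64(0.34), np.float64(0.02))
[  31. -101.   30.] (array([ 0.27,  0.24,  0.06,  2.1 , -0.12,  0.64,  1.99]), np.float64(0.34), np.float64(0.02))
[ 30. -95.  30.] (array([ 0.26,  0.23,  0.06,  2.11, -0.12,  0.63,  1.98]), np.float64(0.33), np.float64(0.01))
[ 27. -89.  30.] (array([ 0.25,  0.23,  0.06,  2.12, -0.11,  0.63,  1.97]), np.float64(0.32), np.float64(0.01))
[ 24. -84.  30.] (array([ 0.24,  0.22,  0.05,  2.13, -0.11,  0.62,  1.96]), np.float64(0.31), np.float64(0.01))
[ 21. -82.  30.] (array([ 0.24,  0.22,  0.05,  2.14, -0.11,  0.62,  1.95]), np.float64(0.3), np.float64(0.01))
[ 23. -88.  30.] (array([ 0.25,  0.23,  0.06,  2.13, -0.11,  0.62,  1.97]), np.float64(0.3
[... 517 characters left out ...]
.63,  1.84]), np.float64(0.32), np.float64(0.02))
[ 32 -48  30] (array([ 0.19,  0.21,  0.02,  2.14, -0.07,  0.62,  1.84]), np.float64(0.3), np.float64(0.01))
[ 27 -48  30] (array([ 0.19,  0.21,  0.02,  2.15, -0.07,  0.62,  1.85]), np.float64(0.29), np.float64(0.01))
[ 23 -48  30] (array([ 0.19,  0.21,  0.02,  2.16, -0.08,  0.61,  1.85]), np.float64(0.28), np.float64(0.01))
[ 20 -48  30] (array([ 0.2 ,  0.2 ,  0.02,  2.16, -0.08,  0.6 ,  1.85]), np.float64(0.28), np.float64(0.01))
[ 18 -48  30] (array([ 0.2 ,  0.2 ,  0.02,  2.17, -0.08,  0.6 ,  1.85]), np.float64(0.27), np.float64(0.0))
[ 16 -48  30] (array([ 0.2 ,  0.2 ,  0.02,  2.17, -0.08,  0.6 ,  1.86]), np.float64(0.27), np.float64(0.0))
```

```bash
cat > mv9.py <<'E'
from clamp import *
def tp(o): return (PP.T@(o["tcp_pos"]-PO)).round(1)
grip(0.0,20)
for v,f in ((st1[1],120),(st1[2],100)): robot.servo_line(W(v).tolist(),feed=f,rotation=rv)
robot.hold(.1); o=robot.observe(); f0=o["contact_force"]; print(o["t"],tp(o),f0.round(1))
for v in push1:
    robot.servo_line(W(v).tolist(),feed=60,rotation=rv); o=robot.observe(); df=PP.T@(o["contact_force"]-f0); print(np.round(v,1),tp(o),df.round(1),round(o["t"],2))
    if np.linalg.norm(df)>18: print("stop");break
im=viewer.read_camera("wrist"); cv2.imwrite("pics/l1.png",cv2.resize(im[:,:,::-1],(768,576)))
E
python3 mv9.py
```

```text
23.5667 [  32.4 -116.2   30.4] [-0.9 -0.3 -0.3]
[  32. -107.   30.] [  32.3 -106.4   30.2] [ 0.8 -0.7 -0.3] 23.87
[  31.5 -100.7   30. ] [  31.6 -100.5   30.1] [0.6 0.4 0.6] 24.12
[ 29.8 -94.7  30. ] [ 29.7 -94.5  30. ] [ 0.6 -1.1 -0.5] 24.38
[ 27.2 -89.   30. ] [ 26.7 -88.5  30. ] [ 1.5 -1.2 -0.3] 24.64
[ 23.6 -83.9  30. ] [ 23.  -83.2  30. ] [ 1.3 -0.6  0. ] 24.9
[ 21.5 -81.5  30. ] [ 21.1 -81.3  30. ] [ 1.3 -2.2  0.3] 25.15
```

View pics/l1.png

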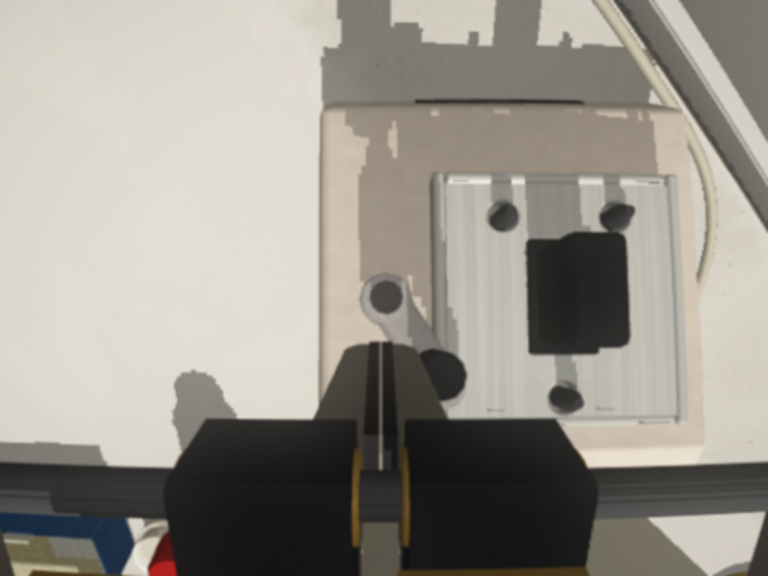

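The clamp arm now swings over the cover (knob at (442,375), pivot (386,297)) and passed the cover edge freely. Next I retreat, measure the knob and do stage 2.

```bash
cat > mv10.py <<'E'
from clamp import *
def tp(o): return (PP.T@(o["tcp_pos"]-PO)).round(1)
for v,f in (((23,-92,30),80),((24,-92,85),120),((56,-50,85),120)): robot.servo_line(W(v).tolist(),feed=f,rotation=rv)
robot.hold(.1)
for cam in ("top","wrist"):
    i=viewer.camera_info(cam); im=viewer.read_camera(cam)
    for d in viewer.pinpoint("clamp_knob",cam)[:2]: X=w(cam,d["at"],i); print(cam,round(d["confidence"],2),((X-PO)@PP).round(1))
    cv2.imwrite(f"pics/m_{cam}.png",cv2.resize(im[:,:,::-1],(768,576)))
print(robot.observe()["t"],tp(robot.observe()))
E
python3 mv10.py
```

```text
top 0.41 [ 34.2 -62.2  57.7]
wrist 0.76 [ 27.7 -60.6  54.5]
26.9833 [ 55.6 -50.5  85. ]
```

View pics/m_wrist.png

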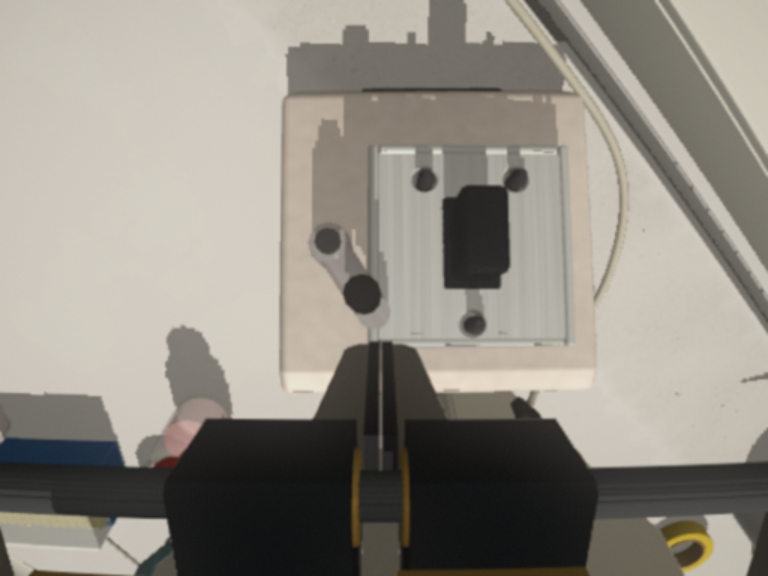

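Knob at about port (30, −60), φ about 33°. Stage 2 starts from its up-slope side.

```bash
cat > mv11.py <<'E'
from clamp import *
def tp(o): return (PP.T@(o["tcp_pos"]-PO)).round(1)
for v,f in (((61,-62,85),100),((61,-62,30),100)): robot.servo_line(W(v).tolist(),feed=f,rotation=rv)
robot.hold(.1); o=robot.observe(); f0=o["contact_force"]; print(o["t"],tp(o),f0.round(1))
pts=[(kx(f)[0]+19,kx(f)[1]-1,30) for f in np.radians([32,40,48,56,64,72,80,86,90])]+[(18,-45,30),(17,-45,30),(16,-45,30),(15,-45,30),(14,-45,30),(13,-45,30),(12,-45,30)]
for v in pts:
    robot.servo_line(W(v).tolist(),feed=60 if v[0]>24 else 25,rotation=rv)
    if v[0]<22: robot.hold(.1)
    o=robot.observe(); df=PP.T@(o["contact_force"]-f0); print(np.round(v,1),tp(o),df.round(1),round(o["t"],2))
    if np.linalg.norm(df)>10: print("stop");break
im=viewer.read_camera("wrist"); cv2.imwrite("pics/n1.png",cv2.resize(im[:,:,::-1],(768,576)))
E
python3 mv11.py
```

```text
28.0667 [ 61.4 -62.1  30.4] [-0.3 -0.7 -0.1]
[ 49.5 -61.9  30. ] [ 49.  -62.   30.3] [-0.1  0.8 -0.3] 28.41
[ 46.6 -57.9  30. ] [ 46.5 -57.5  30. ] [ 0.4  0.3 -0.6] 28.66
[ 43.1 -54.2  30. ] [ 42.8 -53.9  30. ] [-0.1  1.   0.3] 28.91
[ 39.1 -51.2  30. ] [ 40.2 -50.8  30. ] [ 3.2  1.  -0.3] 29.16
[ 34.8 -48.6  30. ] [ 35.9 -48.3  30. ] [5.3 1.6 0.4] 29.41
[ 30.1 -46.8  30. ] [ 29.2 -46.9  30. ] [ 3.   1.4 -0.6] 29.66
[ 25.3 -45.5  30. ] [ 23.8 -45.5  30. ] [ 1.   0.7 -0.4] 29.91
[ 21.5 -45.1  30. ] [ 20.9 -45.1  30. ] [ 2.2  0.4 -1.4] 30.31
[ 19. -45.  30.] [ 18.9 -45.   30. ] [1.5 0.5 0.1] 30.66
[ 18 -45  30] [ 18.1 -45.   30. ] [ 3.1  1.6 -0.8] 31.01
[ 17 -45  30] [ 17. -45.  30.] [ 2.7  0.9 -0.6] 31.36
[ 16 -45  30] [ 15.9 -45.   30. ] [ 0.9  0.5 -0.9] 31.71
[ 15 -45  30] [ 14.9 -45.   30. ] [ 1.7  1.1 -0.6] 32.06
[ 14 -45  30] [ 13.9 -45.   30. ] [ 2.8  0.3 -0.5] 32.41
[ 13 -45  30] [ 12.9 -45.   30. ] [3.  0.5 0.1] 32.76
[ 12 -45  30] [ 11.9 -45.   30. ] [ 2.1  0.9 -0.7] 33.11
```

View pics/n1.png

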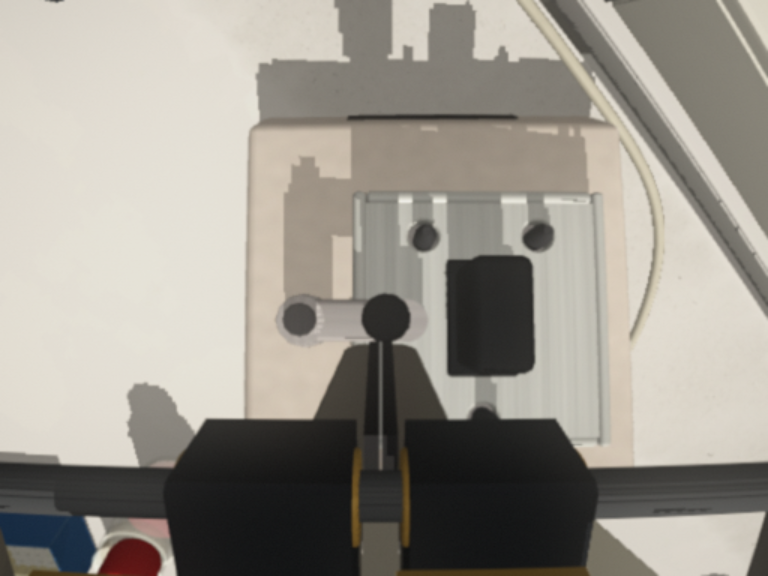

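The arm lies almost along port +y, with the knob at (386,317) and the pivot at (300,318). The stop isn't felt yet, so I keep pushing until the force rises.

```bash
cat > mv12.py <<'E'
from clamp import *
def tp(o): return (PP.T@(o["tcp_pos"]-PO)).round(1)
x=11.5
while x>3:
    robot.servo_line(W((x,-45,30)).tolist(),feed=25,rotation=rv); robot.hold(.1)
    o=robot.observe(); f=PP.T@o["contact_force"]; print(x,tp(o),f.round(1),round(o["t"],2))
    if f[0]>12: print("stop");break
    x-=.7
for v,fd in (((x+8,-45,30),60),((x+8,-45,110),150)): robot.servo_line(W(v).tolist(),feed=fd,rotation=rv)
robot.hold(.2)
for cam in ("wrist","top","scene"):
    i=viewer.camera_info(cam); im=viewer.read_camera(cam)
    for n in ("clamp_knob","bottle","beaker"):
        for d in viewer.pinpoint(n,cam)[:2]: X=w(cam,d["at"],i); print(cam,n,round(d["confidence"],2),((X-PO)@PP).round(1),X.round(0))
    cv2.imwrite(f"pics/o_{cam}.png",cv2.resize(im[:,:,::-1],(768,576)))
print(robot.observe()["t"],robot.observe()["contact_force"])
E
python3 mv12.py
```

```text
11.5 [ 11.5 -45.   30. ] [ 1.4 -0.9 -0.1] 33.51
10.8 [ 11.2 -45.1  30. ] [ 3.1 -0.8 -0.7] 33.86
10.100000000000001 [ 10.8 -45.1  30. ] [ 3.9  0.4 -0.4] 34.21
9.400000000000002 [ 10.6 -45.2  30. ] [ 6.1 -0.1 -0. ] 34.56
8.700000000000003 [ 10.6 -45.3  30. ] [ 6.9 -1.4  0.4] 34.91
8.000000000000004 [ 10.5 -45.4  29.9] [8.5 0.8 0. ] 35.26
7.300000000000003 [ 10.4 -45.5  29.9] [ 9.  -0.3  0.6] 35.61
6.600000000000003 [ 10.3 -45.7  29.9] [ 9.3 -0.2  2.2] 35.96
5.900000000000003 [ 10.2 -45.8  29.9] [10.1 -0.1  0.5] 36.31
5.200000000000003 [ 10.1 -45.9  29.9] [10.8 -0.9  1.7] 36.66
4.500000000000003 [ 10.  -46.   29.9] [11.2 -0.1  0.9] 37.01
3.8000000000000025 [  9.9 -46.2  29.9] [13.  -1.   2.1] 37.36
stop
wrist clamp_knob 0.8 [ -3.6 -42.9  57.6] [ 446. -121.  145.]
wrist beaker 0.5 [46.4  0.1  2.6] [516. -78. 122.]
top clamp_knob 0.5 [  1.5 -45.8  54.7] [ 451. -124.  145.]
top bottle 0.72 [ 126.4 -218.1 -183.5] [ 680. -295.    1.]
top beaker 0.63 [-160.9 -377.2  -15.2] [ 347. -456.    3.]
scene clamp_knob 0.57 [ -1.2 -39.9  58.5] [ 447. -118.  147.]
scene bottle 0.68 [ 125.7 -213.  -184.6] [ 680. -290.   -0.]
scene beaker 0.67 [-161.8 -375.1  -15.4] [ 347. -454.    3.]
scene beaker 0.4 [  0.6 -79.9  11.9] [ 472. -158.  108.]
39.125 [-0.25179935 -0.56149139 -0.82380621]
```

View pics/o_wrist.png

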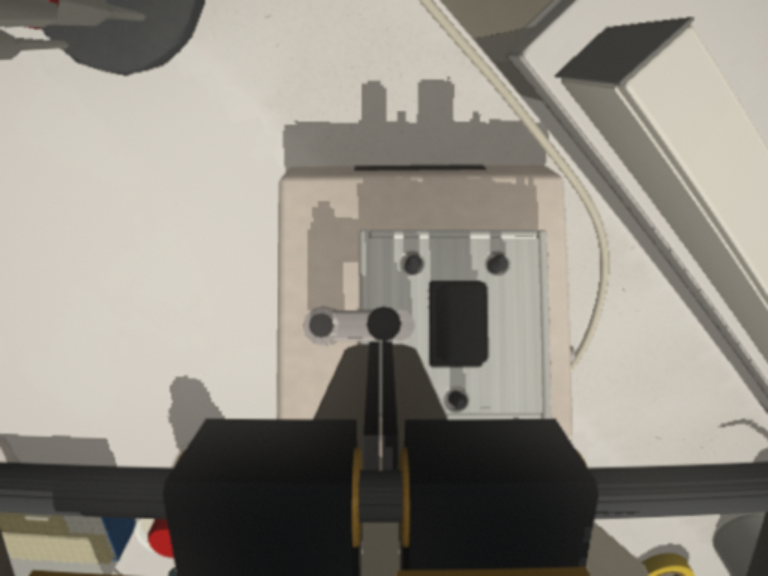

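View pics/o_top.png

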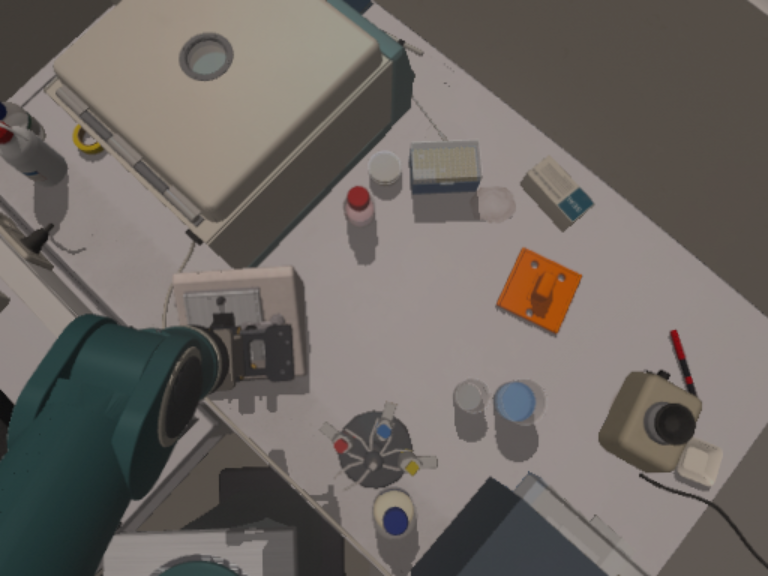

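The TCP stalled at x = 10 while the force rose to 13 N, so the clamp is at its stop: knob at about port (−1, −43) against (0, −44) expected. Bottle and beaker are unmoved. I withdraw further and take one last clear look.

```bash
cat > mv13.py <<'E'
from clamp import *
import kn
q=robot.observe()["joints"]; qq=kn.ik(PO+np.array([-30,-30,230.]),T,q,ref=q,w=1e-3); print(qq)
robot.goto_joints(qq); robot.hold(.2)
i=viewer.camera_info("wrist"); im=viewer.read_camera("wrist"); cv2.imwrite("pics/q1.png",cv2.resize(im[60:260,150:400,::-1],None,fx=3,fy=3,interpolation=cv2.INTER_CUBIC))
P=np.array([[-37,26,10],[-37,-26,10],[45,0,10],[58,58,10],[-58,58,10],[0,-44,56],[0,-80,21]],float)
print(((proj("wrist",P@PP.T+PO,i)-[150,60])*3).round(0).tolist())
o=robot.observe(); print(o["t"],o["tcp_pos"],o["contact_force"])
E
python3 mv13.py
```

```text
[ 0.17505733 -0.09132161  0.01387684  1.99156376 -0.03672058  1.07030557
  1.77964146]
[[447.0, 199.0], [322.0, 199.0], [386.0, 396.0], [529.0, 428.0], [523.0, 151.0], [274.0, 262.0], [187.0, 282.0]]
39.9583 [ 446.52507237 -108.11338125  325.60939166] [-0.2291966   0.05634914 -0.31481113]
```

View pics/q1.png

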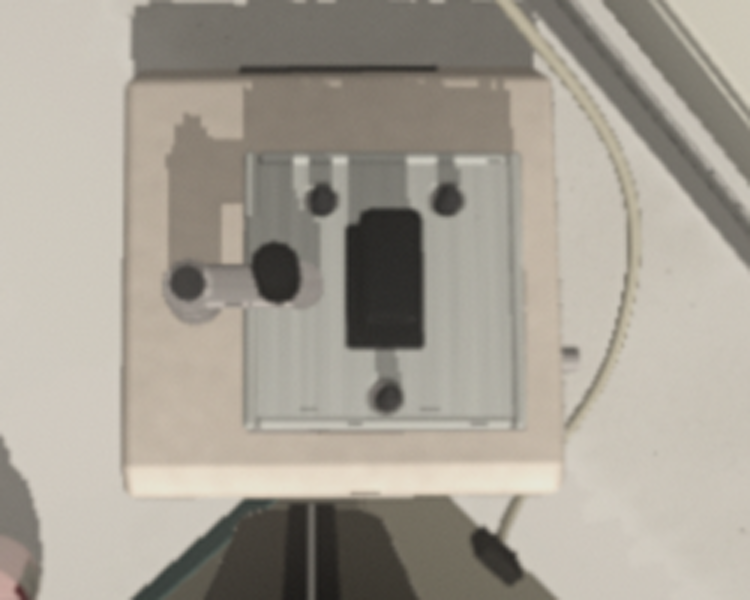

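The cover's holes at (321,200), (447,200), (386,397) match the seated prediction (322,199), (447,199), (386,396). The clamp arm lies along port +y over the cover's edge, with the knob top at about (275,265) against (274,262) predicted. The robot is clear, so I hand in.

```bash
python3 -c "
from cell import robot
robot.job_done(); print(robot.observe()['t'])"
```

```text
the job is handed in; nothing more can be done
the job is handed in; nothing more can be done
```

I fitted the aluminium cover on the port, swung the clamp over its edge to the stop, and handed the job in. The robot's clock stood at about 40 s of the 64 s allowed.

- **Cover:** I gripped it by its black bar with the tool leaning 20°, because gripping straight down would have put the arm at its joint limits at the port. It slid over the three studs with almost no force. It then stopped at 0.0 mm height, and pressing raised the force to 31 N. The last picture shows all three studs in the holes, within about 1 pixel of where a seated cover should appear.
- **Clamp:** I pushed the knob with the shut fingers rather than gripping it, in two stages. At the end the fingers stalled while the force rose to 13 N, so the clamp is at its stop. The three cameras put the knob within about 5 mm of its expected place, and the last close picture put it within about 3 pixels.
- **Bystanders:** The bottle and beaker read within about 3 mm of their starting positions, which is inside the detector's accuracy. The fingers were about 100 mm or more clear of everything at hand-in.
- **Disagreements:**
  - The single-picture detector readings of the port differed from my fit by up to about 5 mm; I used the fit, on which the top and wrist cameras agreed.
  - Just before fitting, the holes appeared about 1 mm sideways of prediction, which is within the 2 mm clearance.

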